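# Gauge two couplers and shut the gauge box

## Task

Pull the clear flap of the orange gauge box right down. Of the two couplers, slide the one that fits through the sloping gauge bore so that it drops into the box, and put the one that is too thick for the bore into the grey reject tray. Then push the flap fully shut, and leave the other things on the bench where they are.

Things in the scene. Friction and masses are not known exactly. Their poses are not given: they have to be found in the camera images.
- gauge_box: fixed orange gauge box, 150 mm deep (x), 180 wide (y), 185 high at its clear back wall. Origin: centre of its underside; x runs from the flap side (front, towards the robot) to the back. Its top is a steel gauge plate 10 mm thick rising from the front edge (64 mm high) to the back at 40 deg from horizontal; the bore in it is the only way in. Hollow below, floor at 5 mm
- gauge_bore (a point): centre of the mouth of the gauge bore, on the plate's upper face: through hole, 30.5 mm diameter, small bevel, 10 mm deep. 26 mm couplers slide through, 34 mm ones do not. Its axis is square to the plate: going in it points 40 deg from straight down towards the box's +x, (0.643, 0, -0.766) in the box's frame. The point's axes are the box's
- flap (a joint): bottom-hinged clear flap over the front of the gauge plate, in rad: 0 shut (leans 20 deg from upright towards the back), 1.75 fully down (points to the robot, 10 deg above horizontal). Stiff hinge: stays where it is left, about 0.2 N m to move. 150 mm wide, 105 mm long, 4 mm thick
- flap_hinge (a point): middle of the flap's hinge line, 62 mm above the bench, at the lower front edge of the box; the line runs along the box's y
- flap_bar (a point): middle of the flap's round pull bar: 10 mm thick, 132 mm long along the box's y, 140 mm from the hinge line and 35 mm clear of the flap's free edge, carried by an 8 mm rod at either end. In the flap's plane; moves with it
- coupler_a: aluminium shaft coupler, plain round cylinder 70 mm long with 2 mm bevelled ends and a dark dimple in each, standing on the bench; outer diameter 26 or 34 mm (one of couplers a and b is 26, the other 34; which is to be found out). Origin at its centre (mid-length, 35 mm above the bench at the start), z along its axis
- coupler_b: aluminium shaft coupler, plain round cylinder 70 mm long with 2 mm bevelled ends and a dark dimple in each, standing on the bench; outer diameter 26 or 34 mm (one of couplers a and b is 26, the other 34; which is to be found out). Origin at its centre (mid-length, 35 mm above the bench at the start), z along its axis
- reject_tray: fixed open grey reject tray, 150 (x) x 120 (y) mm, walls 28 mm high and 4 mm thick, floor 4 mm thick; origin at the centre of its underside
- screwdriver: bystander: screwdriver lying on the bench before the gauge box; origin under its middle
- wrench: bystander: steel wrench lying flat; origin under its middle
- tape_roll: bystander: cardboard tape roll lying flat, 90 mm across, 24 mm high; origin at the centre of its underside
- jar: bystander: closed jar, 60 mm across, 85 mm high; origin at the centre of its underside
- washer: bystander: thick steel washer lying flat beside the couplers, 36 mm across, 8 mm high; origin at the centre of its underside
- carton: bystander: cardboard carton 80 x 60 x 50 mm; origin at the centre of its underside
- oil_bottle: bystander: white bottle, 56 mm across, 150 mm high; origin at the centre of its underside

How it is judged:
By the outcome, as a careful person would: the job done as asked, in the order asked, and still so for the second after the job is handed in, with the robot touching nothing.
It also fails if it takes over 72 s, if anything falls off the work surface, if the arm or the gripper's body presses on something with over 40 N, if the wrist force passes 120 N, or if a joint passes its speed limit or range.

## Robot

A 6-joint arm with a two-finger parallel gripper is mounted at the origin on the work surface. World frame = base frame: x ahead of the robot, y to its left, z up, the work surface at z = 0. Lengths are in mm, angles in rad, forces in N, time in s.
With the tool pointing down it reaches from about 350 to 975 mm from the base axis. Payload 7.1 kg.
Tool frame: the origin (TCP) lies midway between the tips of the shut fingers; the grasp point (between the pads) lies 19 mm behind it; z points along the fingers, y is the line along which they close (so a half turn about z gives the same grasp; the last joint's range is limited). The gripper opens to 88 mm and grips with 3 to 60 N. Pads are 20 mm wide; open, the fingers measure 115 mm over their backs; the gripper's body (75 mm by 178 mm) begins 61 mm behind the grasp point.
Start: joints at [-1.202, 0.423, 1.63, -0, 1.089, -0.019], TCP at [236.361, -578.566, 222.675] pointing down, gripper open.
Joint ranges: [-3, 3], [-0.9, 2.11], [0.09, 2.58], [-1.31, 4.45], [0.11, 2.69], [-2.54, 2.54]. Speed limits (rad/s): [2.39, 2.39, 3.01, 3.14, 3.14, 3.14].

## Interface

Orientations are given as a rotation vector (axis times angle).
In Python, from workcell import ctrl gives the robot as it stands.
- The arm moves only by the shell command python3 -m pendant 'ROWS'. ROWS is a JSON object of lists of equal length, an entry for each row: "grip": the opening, from -1 (shut) to 1 (fully open); "linear": the shift along the tool's x, y, z in mm, a list of three; "angular": the turn, a rotation vector about the tool's x, y, z in rad, a list of three. In form: {"grip": [grip, ...], "linear": [[tx, ty, tz], ...], "angular": [[ax, ay, az], ...]}. A call has 1 to 12 rows; each row shifts and turns the commanded pose from where the row before left it, along the tool's axes as they then stand; what a row does not reach is not made up. A row lasts 1/12 s, in which the tool goes at most 41.7 mm and 7.16 degrees, less where a joint would pass 70% of its speed; a pose out of reach is approached as far as the arm can. A call with a gripper value outside its range is refused whole. The fingers move at their own pace and stop on an object; the grip force is fixed at half the most. Time passes only in rows, so rows that do not move let the fingers close. It gives the time, the measured TCP pose, the force, the opening and the grip force at its end, in the units of the state.
- ctrl.get_obs(): the state, without advancing time (a new reading comes with each control period).
- ctrl.get_image(name): name is "side" or "top" or "wrist"; returns the picture (384x512x3 uint8, red, green, blue); there is no depth.
- ctrl.camera_params(name): a dict with "vfov" (degrees; the focal length in pixels is half the picture's height over the tangent of half this angle, whatever the lens; pixels are square), "cx", "cy" (the principal point, pixels), "R" (3x3) and "t" (3): a world point X has camera coordinates R X + t; the wrist camera has in their place "T_tool_cam" (4x4, takes a point from camera to tool coordinates, whose origin is the TCP and whose axes are the flange's). Camera axes: x right, y down, z forward; pixel columns grow to the right and rows downward; lengths in mm; the calibration is good to about 2 mm. A picture is of the moment at which its call begins: read the wrist's pose just before it. camera_params takes no time and is no camera call.
- ctrl.close_job(): hands the job in; it is judged then, once.
The state is a dict: "t": time; "qpos": joint angles; "qvel": joint speeds; "joint_torque": joint torques, N m; "ee_pos": TCP position; "orientation": TCP orientation; "ft_force": force on the tool from outside, world axes, zero at the start; "moment": the same for the moment, N m; "width": finger opening in mm; "grasp_force": force on a finger pad.
Only numpy, scipy, OpenCV 4.12 (cv2) and the standard library are available. Lean on these libraries where they do the work, as an engineer would, in place of code of your own. Each camera call takes 0.05 s, during which the arm holds its last target. There are 200 camera calls.

## Working session

There is one attempt and no reset: what is moved stays moved. The work goes in short steps, Python scripts to look and compute and a shell command to move; the robot and the scene stay as the last step left them, time stands still between calls to the robot, and variables do not carry over. Pictures are saved under pics/ and viewed, at most 10 in all, crops included, and the job is handed in when it is done.

```bash
ls; mkdir -p pics
python3 - <<'E'
from workcell import ctrl
import cv2,json
for n in ("top","side"):
    im=ctrl.get_image(n); cv2.imwrite(f"pics/{n}0.png",im[:,:,::-1])
    p=ctrl.camera_params(n); print(n,p)
print(ctrl.camera_params("wrist")); print(ctrl.get_obs())
E
```

```text
pics
top {'vfov': 50.23151425902585, 'cx': 264.77443054975726, 'cy': 190.52599476578496, 'R': array([[-0.00932992, -0.99971752,  0.02185945],
       [-0.99608839,  0.00737069, -0.08805444],
       [ 0.08786845, -0.02259549, -0.99587579]]), 't': array([  11.21924795,  604.33797641, 1156.12670442])}
side {'vfov': 53.66636964132934, 'cx': 252.6949266544256, 'cy': 184.01364773456416, 'R': array([[ 0.99580212, -0.09125132, -0.0071649 ],
       [-0.06776153, -0.68230928, -0.7279165 ],
       [ 0.06153466,  0.72534629, -0.68562835]]), 't': array([-590.89016851,  156.62062693, 1161.15812112])}
{'vfov': 70.52670344141663, 'cx': 255.24115885236716, 'cy': 189.61457107196622, 'T_tool_cam': array([[-2.73969624e-04, -9.61710183e-01, -2.74068329e-01,
         7.70682837e+01],
       [ 9.99999496e-01,  1.36366705e-06, -1.00442448e-03,
         8.88237823e-01],
       [ 9.66338988e-04, -2.74068466e-01,  9.61709698e-01,
        -1.61673257e+02],
       [ 0.00000000e+00,  0.00000000e+00,  0.00000000e+00,
         1.00000000e+00]])}
{'t': 0.1, 'qpos': array([-1.20201736e+00,  4.23761594e-01,  1.63056096e+00,  1.53381555e-05,
        1.08861400e+00, -1.89906086e-02]), 'qvel': array([ 6.89427769e-05, -2.16756320e-03, -6.34853115e-04,  9.53744601e-04,
       -5.87938004e-04, -1.61377283e-03]), 'joint_torque': array([ 1.81183377e-04, -5.45615029e+01, -2.74325699e+01,  6.45494903e-02,
        1.87718763e-02, -2.91656261e-05]), 'ee_pos': array([ 236.18834279, -578.13648881,  222.00187432]), 'orientation': array([-3.08143032e+00, -6.05031584e-01,  3.46160783e-04]), 'ft_force': array([ 0.43417445, -0.37358533, -0.44512999]), 'moment': array([ 0.00727135, -0.0087617 ,  0.00763796]), 'grasp_force': 0.0, 'width': 87.92269340458323}
```

View pics/top0.png

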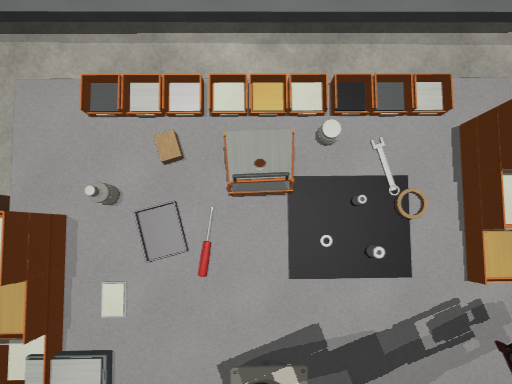

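View pics/side0.png

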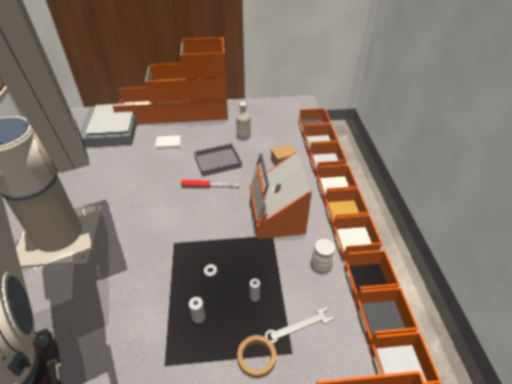

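The top view shows the box around (260,160), couplers at (362,199) and (377,252), tray at (162,231), and screwdriver at (205,245). The side view shows couplers at (255,290) and (197,309), with the second looking thicker. Next: enlarged crops.

```bash
python3 - <<'E'
import cv2,numpy as np
t=cv2.imread("pics/top0.png");s=cv2.imread("pics/side0.png")
a=cv2.resize(t[115:210,210:310],(600,570),interpolation=cv2.INTER_CUBIC)
b=cv2.resize(s[140:245,235:325],(514,600),interpolation=cv2.INTER_CUBIC)
cv2.imwrite("pics/ct.png",a);cv2.imwrite("pics/cs.png",b)
E
cat > h.py <<'E'
import numpy as np,cv2
from scipy.spatial.transform import Rotation as Ro
from workcell import ctrl
def K(p): return 192/np.tan(np.radians(p['vfov']/2))
def cam(n,obs=None):
    p=ctrl.camera_params(n)
    if n!='wrist': return p['R'],p['t'],K(p),p['cx'],p['cy']
    T=np.eye(4);T[:3,:3]=Ro.from_rotvec(obs['orientation']).as_matrix();T[:3,3]=obs['ee_pos']
    M=np.linalg.inv(T@p['T_tool_cam']);return M[:3,:3],M[:3,3],K(p),p['cx'],p['cy']
def ray(c,uv):
    R,t,f,cx,cy=c;d=R.T@np.array([(uv[0]-cx)/f,(uv[1]-cy)/f,1]);return -R.T@t,d/np.linalg.norm(d)
def onz(c,uv,z):
    o,d=ray(c,uv);return o+d*(z-o[2])/d[2]
def tri(c1,u1,c2,u2):
    o1,d1=ray(c1,u1);o2,d2=ray(c2,u2);s=np.linalg.lstsq(np.c_[d1,-d2],o2-o1,rcond=None)[0]
    a=o1+s[0]*d1;b=o2+s[1]*d2;return (a+b)/2,np.linalg.norm(a-b)
def proj(c,X):
    R,t,f,cx,cy=c;v=R@np.asarray(X,float)+t;return np.array([cx+f*v[0]/v[2],cy+f*v[1]/v[2]])
E
```

```text
(no output)
```

View pics/ct.png

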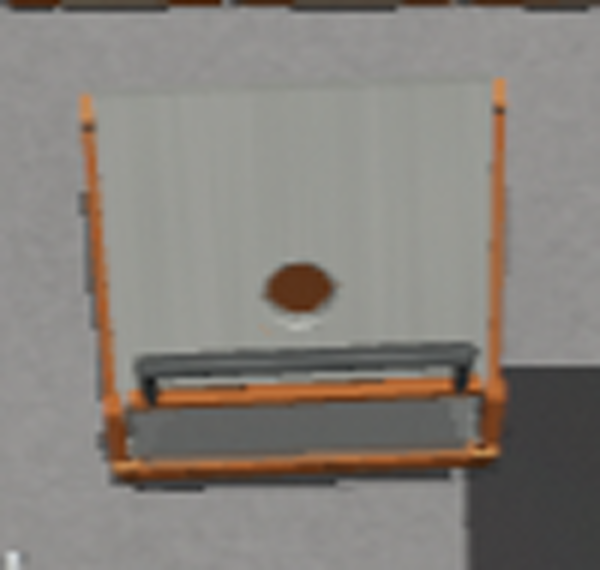

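View pics/cs.png

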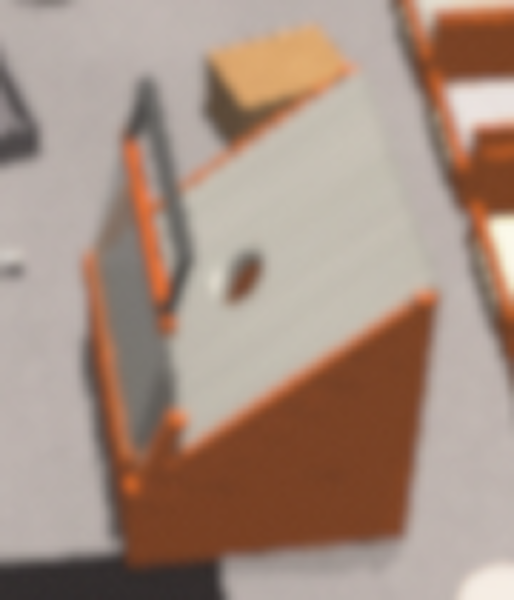

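The top crop shows the bore at (299,288), bar ends at (138,362) and (474,352), and back corners at (86,97) and (499,82). The side crop shows the bore at (240,278), and bar ends at (148,82) and (175,300). Now triangulating these.

Run:
```python
from h import *
T=cam('top');S=cam('side')
ct=lambda x,y:((x+.5)/6-.5+210,(y+.5)/6-.5+115)
cs=lambda x,y:((x+.5)/5.714-.5+235,(y+.5)/5.714-.5+140)
for n,a,b in (("bore",ct(299,288),cs(240,278)),("barL",ct(140,364),cs(148,85)),("barR",ct(474,352),cs(175,300)),
  ("bR",ct(499,82),cs(428,297)),("bL",ct(86,97),cs(348,70)),("fR",ct(492,455),cs(133,485)),("fL",ct(118,468),cs(90,258))):
    X,e=tri(T,a,S,b);print(n,X.round(1),round(e,1))
im=cv2.imread("pics/top0.png");sd=cv2.imread("pics/side0.png")
# plain-bright couplers on black mat
for n,img,c,(x0,x1,y0,y1),th in (("top",im,T,(292,395,180,275),90),("side",sd,S,(178,275,245,350),90)):
    g=cv2.cvtColor(img,6)[y0:y1,x0:x1];m=(g>th).astype(np.uint8)
    k,l,st,ce=cv2.connectedComponentsWithStats(m)
    for i in range(1,k):
        if 30<st[i,4]<1500:
            r=cv2.minAreaRect(np.argwhere(l==i)[:,::-1].astype(np.float32))
            print(n,(ce[i]+[x0,y0]).round(1),st[i],"rect",np.round(r[1],1),round(r[2]),"z70",onz(c,ce[i]+[x0,y0],70).round(0))
# dimple / top faces: very bright
g=cv2.cvtColor(im,6)[180:275,292:395]
for th in (130,170):
    k,l,st,ce=cv2.connectedComponentsWithStats((g>th).astype(np.uint8))
    for i in range(1,k):
        if st[i,4]>8:print(th,(ce[i]+[292,180]).round(1),st[i],onz(T,ce[i]+[292,180],70).round(0))
# tray : dark thin frame
g=cv2.cvtColor(im,6)
h=cv2.resize(np.hstack([im[195:270,130:220],im[180:268,330:420][:75]]),None,fx=4,fy=4,interpolation=2);cv2.imwrite("pics/c3.png",h)
```

```text
bore [670.1  21.9 115.3] 3.8
barL [627.2  88.6 194.8] 1.9
barR [629.6 -51.2 175.2] 10.3
bR [747.7 -63.3 177.2] 5.2
bL [740.6 112.2 177.9] 7.4
fR [601.9 -68.3  61. ] 1.6
fL [596.3 106.6  56.5] 0.9
top [391.3 186.1] [96  0  7 16 78] rect [15.  6.] 90 z70 [ 610. -348.   70.]
top [361.7 198.8] [65 15 10  9 73] rect [8. 9.] 90 z70 [ 575. -263.   70.]
top [326.1 240.4] [ 28  55  13  12 101] rect [11. 12.] 90 z70 [ 461. -161.   70.]
top [378.6 251.9] [ 81  66  13  13 131] rect [12. 12.] 90 z70 [ 428. -306.   70.]
side [210.  269.5] [ 25  18  15  14 145] rect [12.  13.4] 45 z70 [ 463. -216.   70.]
side [254.6 287.6] [ 71  33  12  23 191] rect [22. 11.] 90 z70 [ 573. -280.   70.]
side [196.3 307.7] [ 10  51  16  26 306] rect [25. 15.] 90 z70 [ 429. -321.   70.]
side [259.9 339.6] [ 60  84  37  21 371] rect [20. 36.] 90 z70 [ 572. -412.   70.]
130 [391.3 185.9] [96  0  7 15 69] [ 611. -348.   70.]
130 [361.8 198.7] [66 15  9  9 48] [ 576. -263.   70.]
130 [325.9 240.2] [28 55 13 12 90] [ 462. -160.   70.]
130 [378.6 252. ] [81 67 12 11 93] [ 428. -306.   70.]
170 [391.5 184.4] [96  0  7 11 45] [ 615. -348.   70.]
170 [361.9 198.6] [66 15  8  8 29] [ 576. -264.   70.]
170 [325.9 240.4] [29 55 11 12 65] [ 461. -160.   70.]
170 [378.5 252. ] [82 67 10 11 70] [ 428. -305.   70.]
```

View pics/c3.png

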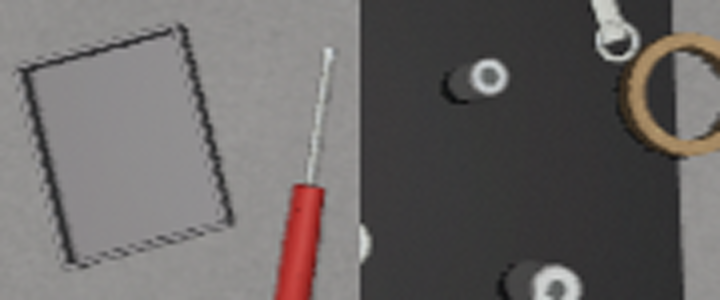

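The crops settle the couplers. The thin one is at about (576,-263), 9 px or 24 mm across. The thick one is at (428,-306), 12–13 px or 34 mm. The tray corners are also clear. Next I move the wrist camera over the box for a better fix.

```bash
python3 -m pendant '{"grip":[1,1,1,1,1,1,1,1,1,1],"linear":[[26.3,-21.6,-5.4],[26.3,-21.6,-5.4],[26.3,-21.6,-5.4],[26.3,-21.6,-5.4],[26.3,-21.6,-5.4],[26.3,-21.6,-5.4],[26.3,-21.6,-5.4],[26.3,-21.6,-5.4],[26.3,-21.6,-5.4],[26.3,-21.6,-5.4]],"angular":[[0,0,0],[0,0,0],[0,0,0],[0,0,0],[0,0,0],[0,0,0],[0,0,0],[0,0,0],[0,0,0],[0,0,0]]}'
python3 -m pendant '{"grip":[1,1,1,1,1,1,1,1,1,1],"linear":[[26.3,-21.6,-5.4],[26.3,-21.6,-5.4],[26.3,-21.6,-5.4],[26.3,-21.6,-5.4],[26.3,-21.6,-5.4],[26.3,-21.6,-5.4],[26.3,-21.6,-5.4],[26.3,-21.6,-5.4],[26.3,-21.6,-5.4],[26.3,-21.6,-5.4]],"angular":[[0,0,0],[0,0,0],[0,0,0],[0,0,0],[0,0,0],[0,0,0],[0,0,0],[0,0,0],[0,0,0],[0,0,0]]}'
python3 -m pendant '{"grip":[1,1,1,1,1,1],"linear":[[0,0,0],[0,0,0],[0,0,0],[0,0,0],[0,0,0],[0,0,0]],"angular":[[0,0,0.117],[0,0,0.117],[0,0,0.117],[0,0,0],[0,0,0],[0,0,0]]}'
cat > wr.py <<'E'
import sys;from h import *
o=ctrl.get_obs();im=ctrl.get_image('wrist');np.savez(f"{sys.argv[1]}.npz",**o)
cv2.imwrite(f"pics/{sys.argv[1]}.png",im[:,:,::-1]);print(o['t'],o['ee_pos'].round(1),Ro.from_rotvec(o['orientation']).as_matrix().round(3).tolist())
E
python3 wr.py w1
```

```text
t: 0.93
ee_pos: [398.4, -277.5, 276.8]
orientation: [-3.082, -0.605, 0.0]
ft_force: [0.2, -0.7, -0.1]
width: 88.0
grasp_force: 0.0
t: 1.77
ee_pos: [560.2, 21.9, 330.6]
orientation: [-3.083, -0.606, 0.001]
ft_force: [0.4, -0.8, -0.1]
width: 87.9
grasp_force: 0.0
t: 2.27
ee_pos: [559.8, 20.1, 330.5]
orientation: [3.141, 0.063, -0.001]
ft_force: [-1.3, -0.2, 0.1]
width: 87.8
grasp_force: 0.0
2.2667 [559.8  20.1 330.5] [[0.999, 0.04, -0.0], [0.04, -0.999, -0.0], [-0.0, -0.0, -1.0]]
```

View pics/w1.png

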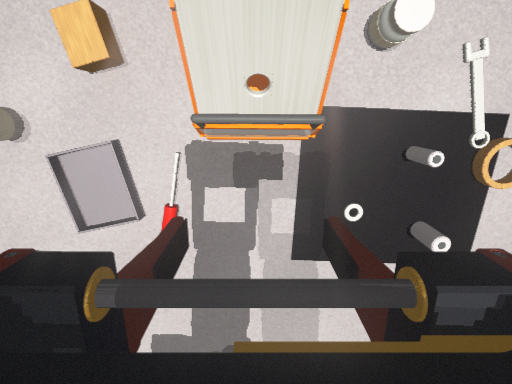

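The wrist view shows the bore at (258,84), the bar from (193,119) to (325,119), couplers at (435,157) and (441,243), and the tray at (96,185).

Run:
```python
from h import *
o=dict(np.load("w1.npz"));W=cam('wrist',o);T=cam('top')
im=cv2.imread("pics/w1.png");g=cv2.cvtColor(im,6)
# bore: not plate-grey inside plate
hsv=cv2.cvtColor(im,40)
roi=(slice(68,100),slice(240,278));m=((hsv[roi][...,1]>60)|(g[roi]<110)|(g[roi]>232)).astype(np.uint8)
k,l,st,ce=cv2.connectedComponentsWithStats(m);i=1+np.argmax(st[1:,4]);bw=ce[i]+[240,68];print("bore wrist",bw,st[i])
q=cv2.fitEllipse(cv2.findContours((l==i).astype(np.uint8),0,1)[0][0]+np.array([240,68]));print(q)
X,e=tri(W,q[0],T,(259.4,162.6));print("bore tri",X.round(1),e.round(1))
# bar
m=(g[105:130,185:335]<95).astype(np.uint8)
k,l,st,ce=cv2.connectedComponentsWithStats(m);i=1+np.argmax(st[1:,4]);print(st[i]+[185,105,0,0,0],ce[i]+[185,105])
yy,xx=np.nonzero(l==i)
for c in (200,225,258,290,318): 
    r=yy[xx==c-185]+105;print(c,r.min(),r.max(),onz(W,(c,r.mean()),193.5).round(1))
for z in (185,193.5,200):print(z,[onz(W,p,z).round(1) for p in((192.5,119),(325,119))],[onz(T,p,z).round(1) for p in((233,175.8),(289,173.7))])
for p in((435,157),(441,243)): print(onz(W,p,70).round(1))
for p in((48,155),(116,140),(144,219),(80,231)): print("tray",onz(W,p,28).round(1))
for p in((135.5,212.5),(175.5,202),(188,250.5),(148,261)): print("trayT",onz(T,p,28).round(1))
```

```text
bore wrist [257.70163934  82.13442623] [  7   6  23  17 305]
((257.7300720214844, 82.12769317626953), (16.214834213256836, 21.89954376220703), 88.92848205566406)
bore tri [678.4  21.5  74.2] 0.1
[274 123  46   6  79] [303.86075949 124.06329114]Traceback (most recent call last):
  File "<stdin>", line 15, in <module>
    return umr_minimum(a, axis, None, out, keepdims, initial, where)
ValueError: zero-size array to reduction operation minimum which has no identity
```

Run:
```python
from h import *
o=dict(np.load("w1.npz"));W=cam('wrist',o);T=cam('top')
im=cv2.imread("pics/w1.png");g=cv2.cvtColor(im,6).astype(int);hs=cv2.cvtColor(im,40)
print("col258",g[106:145,258].tolist());print("row119",g[119,184:204].tolist(),g[119,314:334].tolist())
for c in (215,258,300):
    r=np.arange(108,132)[ (g[108:132,c]<110)]; r=r[r<126]; print(c,r)
for z in (185,193.5,200):print(z,[onz(W,p,z).round(1) for p in((192.5,119),(325,119))],[onz(T,p,z).round(1) for p in((233,175.8),(289,173.7))])
for p in((435,157),(441,243)): print(onz(W,p,70).round(1))
print("tray",np.mean([onz(W,p,28) for p in((48,155),(116,140),(144,219),(80,231))],0).round(1),[onz(W,p,28).round() for p in((48,155),(116,140),(144,219),(80,231))])
print("trayT",np.mean([onz(T,p,28) for p in((135.5,212.5),(175.5,202),(188,250.5),(148,261))],0).round(1))
# orange front edges
m=(hs[...,0]<16)&(hs[...,1]>150)
for c in (215,258,300): print(c,"orange rows",[r for r in range(110,150) if m[r,c]])
for r in (20,50,80): print(r,"orange cols",[c for c in range(160,360) if m[r,c]])
S=cam('side')
ct=lambda x,y:((x+.5)/6-.5+210,(y+.5)/6-.5+115)
for z in (62,):print("front lip",[onz(T,ct(*p),z).round(1) for p in((118,468),(492,455))])
```

```text
col258 [217, 216, 215, 217, 216, 217, 216, 217, 116, 109, 117, 123, 146, 144, 125, 113, 104, 89, 167, 183, 183, 184, 132, 122, 134, 134, 134, 132, 131, 159, 165, 185, 172, 133, 207, 162, 154, 128, 123]
row119 [215, 218, 212, 211, 213, 211, 187, 108, 119, 126, 129, 130, 132, 131, 133, 131, 127, 132, 132, 130] [148, 146, 144, 147, 144, 147, 145, 147, 142, 129, 115, 111, 98, 100, 99, 102, 104, 103, 105, 105]
215 [122 123]
258 [115 122 123]
300 [115 122 123]
185 [array([626.9,  91.7, 185. ]), array([632.7, -53.2, 185. ])] [array([628.,  89., 185.]), array([632.4, -51.5, 185. ])]
193.5 [array([627.2,  89.8, 193.5]), array([632.8, -51.1, 193.5])] [array([627. ,  88.5, 193.5]), array([631.3, -50.8, 193.5])]
200 [array([627.4,  88.4, 200. ]), array([632.9, -49.5, 200. ])] [array([626.1,  88.1, 200. ]), array([630.5, -50.2, 200. ])]
[ 580.7 -259.7   70. ]
[ 434.3 -302.7   70. ]
tray [496.5 298.5  28. ] [array([552., 376.,  28.]), array([582., 257.,  28.]), array([440., 220.,  28.]), array([411., 341.,  28.])]
trayT [489.9 300.2  28. ]
215 orange rows [128, 138]
258 orange rows [124, 128, 139]
300 orange rows [124, 128, 137, 139]
20 orange cols [174, 175, 176, 340, 341, 342, 343, 344]
50 orange cols [181, 182, 183, 333, 334, 335, 336]
80 orange cols [188, 189, 190, 248, 249, 250, 251, 252, 253, 254, 255, 256, 257, 258, 259, 260, 261, 262, 263, 264, 265, 266, 267, 326, 327, 328]
front lip [array([596.2, 106.3,  62. ]), array([601. , -68.2,  62. ])]
```

```bash
python3 - <<'E'
from h import *
o=dict(np.load("w1.npz"));W=cam('wrist',o);T=cam('top');S=cam('side')
ct=lambda x,y:((x+.5)/6-.5+210,(y+.5)/6-.5+115)
cs=lambda x,y:((x+.5)/5.714-.5+235,(y+.5)/5.714-.5+140)
print("free edge",onz(W,(258,126),160.7).round(1),onz(T,ct(300,392),160.7).round(1))
print("lip",onz(W,(258,138.5),62).round(1),onz(T,ct(300,463),62).round(1))
for n,a,b in (("feR",ct(480,384),cs(168,318)),("feL",ct(135,398),cs(130,140)),("barL",ct(138,364),cs(148,82)),("barR",ct(476,352),cs(178,300))):
    X,e=tri(T,a,S,b);print(n,X.round(1),e.round(1))
for z in(64,): print("bottom side corner", onz(S,cs(130,562),0).round(1),onz(S,cs(402,535),0).round(1))
for z in (100,110,115,120,125): print(z,onz(W,(257.7,82.6),z).round(1),onz(T,(259.4,162.6),z).round(1))
print("back",onz(T,ct(500,82),185).round(1),onz(T,ct(86,97),185).round(1))
E
python3 - <<'E'
import cv2
im=cv2.imread("pics/w1.png")
cv2.imwrite("pics/cw.png",cv2.resize(im[60:150,170:350],(800,400),interpolation=2))
E
```

```text
free edge [621.2  19.5 160.7] [620.   22.3 160.7]
lip [597.4  17.6  62. ] [598.   21.5  62. ]
feR [621.6 -54.4 165.9] 1.4
feL [617.9  93.  154.3] 1.3
barL [627.1  89.4 196.2] 1.7
barR [630.3 -52.  175.8] 8.9
bottom side corner [601.1 -69.2   0. ] [747.8 -65.1   0. ]
100 [675.3  21.7 100. ] [674.4  21.8 100. ]
110 [674.3  21.7 110. ] [672.8  21.9 110. ]
115 [673.8  21.7 115. ] [672.   21.9 115. ]
120 [673.3  21.7 120. ] [671.2  22.  120. ]
125 [672.9  21.8 125. ] [670.4  22.  125. ]
back [748.5 -63.1 185. ] [742.8 111.6 185. ]
```

View pics/cw.png

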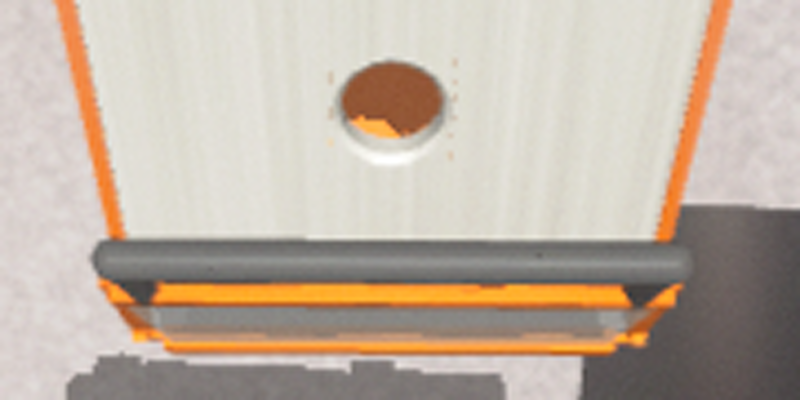

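The wrist crop confirms the bore at about (390,110) in the crop. The geometry puts the box front at x≈598 and the bore near (672,22,127). The flap seems to lean about 12°, so it may be ajar. Next I straddle the bar.

```bash
python3 -m pendant '{"grip":[0,0,0,0,0,0,0,0,0,0,0,0],"linear":[[0,0,0],[0,0,0],[0,0,0],[0,0,0],[0,0,0],[0,0,0],[0,0,0],[0,0,0],[0,0,0],[0,0,0],[0,0,0],[0,0,0]],"angular":[[0,0,-0.12],[0,0,-0.12],[0,0,-0.12],[0,0,-0.12],[0,0,-0.12],[0,0,-0.12],[0,0,-0.12],[0,0,-0.12],[0,0,-0.12],[0,0,-0.12],[0,0,-0.12],[0,0,-0.12]]}'
python3 -m pendant '{"grip":[0,0,0,0,0,0,0,0,0,0,0,0],"linear":[[0,0,0],[0,23.2,0],[0,23.2,0],[-2.4,23.2,0],[0,0,0],[0,0,25],[0,0,25],[0,0,25],[0,0,25],[0,0,25],[0,0,25],[0,0,0]],"angular":[[0,0,-0.125],[0,0,0],[0,0,0],[0,0,0],[0,0,0],[0,0,0],[0,0,0],[0,0,0],[0,0,0],[0,0,0],[0,0,0],[0,0,0]]}'
python3 -m pendant '{"grip":[-0.5,-0.5,-0.5,-0.5,-0.5],"linear":[[0,0,0],[0,0,0],[0,0,0],[0,0,0],[0,0,0]],"angular":[[0,0,0],[0,0,0],[0,0,0],[0,0,0],[0,0,0]]}'; python3 wr.py w2
```

```text
t: 3.32
ee_pos: [559.9, 20.0, 330.7]
orientation: [-2.315, -2.123, -0.0]
ft_force: [-0.1, 0.5, 0.2]
width: 43.9
grasp_force: 0.0
t: 4.32
ee_pos: [625.7, 19.8, 175.8]
orientation: [-2.181, -2.252, 0.01]
ft_force: [0.5, 0.5, -0.0]
width: 44.4
grasp_force: 0.0
t: 4.73
ee_pos: [630.3, 20.0, 182.2]
orientation: [2.185, 2.255, 0.003]
ft_force: [-0.2, -0.1, -0.2]
width: 22.4
grasp_force: 0.0
4.7333 [630.3  20.  182.2] [[-0.031, 1.0, 0.002], [1.0, 0.031, 0.0], [-0.0, 0.002, -1.0]]
```

```bash
python3 -m pendant '{"grip":[-0.5,-0.5,-0.5,-0.5,-0.5,-0.5,-0.5,-0.5,-0.5,-0.5,-0.5,-0.5],"linear":[[0,-10,-1],[0,-10,-1],[0,-11,-1],[0,-12,1.5],[0,-12,1.5],[0,-12,2],[0,-12,3],[0,-10,5],[0,-10,6],[0,-10,7],[0,-10,7],[0,-11,8]],"angular":[[0,0,0],[0,0,0],[0,0,0],[0,0,0],[0,0,0],[0,0,0],[0,0,0],[0,0,0],[0,0,0],[0,0,0],[0,0,0],[0,0,0]]}'
python3 -m pendant '{"grip":[-0.5,-0.5,-0.5],"linear":[[0,0,0],[0,0,0],[0,0,0]],"angular":[[0,0,0],[0,0,0],[0,0,0]]}'
python3 - <<'E'
from h import *
o=ctrl.get_obs();print(o['ee_pos'],o['ft_force'])
a=ctrl.get_image('side')[:,:,::-1];b=ctrl.get_image('top')[:,:,::-1]
A=cv2.resize(a[110:250,200:330],(400,431),interpolation=2);B=cv2.resize(b[110:260,200:320],(345,431),interpolation=2)
cv2.imwrite("pics/f1.png",np.hstack([A,B]))
E
```

```text
t: 5.78
ee_pos: [498.5, 15.9, 142.9]
orientation: [2.186, 2.255, 0.001]
ft_force: [2.6, 0.1, -1.5]
width: 21.8
grasp_force: 1.4
t: 6.03
ee_pos: [499.8, 16.0, 143.2]
orientation: [2.187, 2.255, 0.001]
ft_force: [0.3, -0.6, -0.2]
width: 21.9
grasp_force: 0.0
[499.81677986  16.00321101 143.20857505] [ 0.32278727 -0.57173138 -0.17385495]
```

View pics/f1.png

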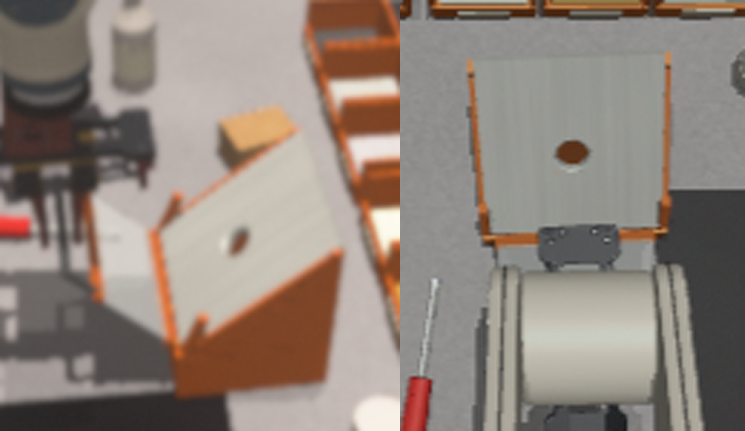

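The flap is about 45° down and the cage works. I'll lift, shut the fingers and press the bar down from above along the arc.

```bash
python3 -m pendant '{"grip":[-0.5,-0.5,-1,-1,-1,-1,-1,-1,-1,-1,-1,-1],"linear":[[0,0,-25],[0,0,-27],[0,0,0],[0,0,0],[0,0,0],[0,-3,18],[0,-3,16],[0,-6,7],[0,-7,8],[0,-5,9],[0,-5,9],[0,-4,9]],"angular":[[0,0,0],[0,0,0],[0,0,0],[0,0,0],[0,0,0],[0,0,0],[0,0,0],[0,0,0],[0,0,0],[0,0,0],[0,0,0],[0,0,0]]}'
python3 -m pendant '{"grip":[-1,-1,-1,-1,-1,-1],"linear":[[0,-3,9],[0,-3,9],[0,-2,9],[0,0,3],[0,0,2],[0,0,0]],"angular":[[0,0,0],[0,0,0],[0,0,0],[0,0,0],[0,0,0],[0,0,0]]}'
```

```text
t: 7.13
ee_pos: [464.9, 15.0, 117.2]
orientation: [-2.185, -2.254, 0.003]
ft_force: [-1.7, 0.4, 0.6]
width: 0.6
grasp_force: 0.6
t: 7.63
ee_pos: [459.0, 14.7, 89.3]
orientation: [2.187, 2.256, 0.0]
ft_force: [-15.2, 0.4, 52.3]
width: 0.6
grasp_force: 26.8
```

The stop was reached at the expected height, so the flap is fully down. Next I retreat, turn and go over the thin coupler.

```bash
python3 -m pendant '{"grip":[-1,-1,-1,1,1,1,1,1,1,1,1,1],"linear":[[0,0,-8],[0,0,-30],[0,0,-38],[0,0,-38],[0,0,-38],[0,0,-38],[0,0,0],[0,0,0],[0,0,0],[0,0,0],[0,0,0],[0,0,0]],"angular":[[0,0,0],[0,0,0.121],[0,0,0.121],[0,0,0.121],[0,0,0.121],[0,0,0.121],[0,0,0.121],[0,0,0.121],[0,0,0.121],[0,0,0.121],[0,0,0.121],[0,0,0.121]]}'
python3 -m pendant '{"grip":[1,1,1,1,1,1,1,1,1,1,1,1],"linear":[[0,0,0],[0,0,0],[0,0,0],[0,30,0],[0,30,0],[0,30,0],[0,30,0],[0,30,0],[0,30,0],[0,30,0],[0,30,0],[0,38,0]],"angular":[[0,0,0.121],[0,0,0.12],[0,0,0],[0,0,0],[0,0,0],[0,0,0],[0,0,0],[0,0,0],[0,0,0],[0,0,0],[0,0,0],[0,0,0]]}'
python3 -m pendant '{"grip":[1,1,1,1],"linear":[[15,0,0],[15,0,0],[0,0,0],[0,0,0]],"angular":[[0,0,0],[0,0,0],[0,0,0],[0,0,0]]}'
python3 wr.py w3
python3 - <<'E'
from h import *
o=dict(np.load("w3.npz"));W=cam('wrist',o);im=cv2.imread("pics/w3.png");g=cv2.cvtColor(im,6)
for X in((578,-262,70),(431,-304,70)):
    p=proj(W,X);print("pred",p.round());x,y=int(p[0]),int(p[1]);a=slice(max(y-28,0),y+28);b=slice(max(0,x-28),x+28)
    k,l,st,ce=cv2.connectedComponentsWithStats((g[a,b]>170).astype(np.uint8))
    for i in range(1,k):
        if st[i,4]>40: print((ce[i]+[b.start,a.start]).round(1),st[i],onz(W,ce[i]+[b.start,a.start],70).round(1))
E
```

```text
t: 8.63
ee_pos: [459.2, 14.7, 276.3]
orientation: [3.114, 0.415, 0.001]
ft_force: [0.4, -0.8, -0.3]
width: 57.0
grasp_force: 0.0
t: 9.63
ee_pos: [467.0, -264.2, 276.3]
orientation: [-3.141, -0.054, -0.001]
ft_force: [0.9, 0.0, -0.6]
width: 87.7
grasp_force: 0.0
t: 9.97
ee_pos: [497.1, -262.4, 276.0]
orientation: [-3.141, -0.051, 0.001]
ft_force: [-0.0, 0.8, -0.1]
width: 88.0
grasp_force: 0.0
9.9667 [ 497.1 -262.4  276. ] [[0.999, 0.033, -0.001], [0.033, -0.999, 0.0], [-0.001, -0.0, -1.0]]
pred [257. 109.]
[258.4 109.3] [ 20  19  20  20 235] [ 577.8 -263.5   70. ]
pred [283. 216.]
[283.2 215.9] [ 18  19  23  21 317] [ 431.1 -304.7   70. ]
```

View pics/w3.png

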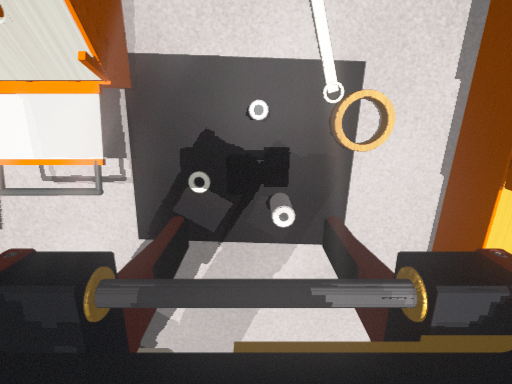

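Nine views used so far. The wrist picture shows the thin coupler at (258,109), the thick one at (283,216), the washer at (199,182), and the flap down at left. Next, grasp the thin coupler.

```bash
python3 -m pendant '{"grip":[1,1,1,1,1,1,1,1,1,1,1,1],"linear":[[27,1,0],[27,1,0],[26.6,1.8,0],[0,0,35],[0,0,35],[0,0,35],[0,0,35],[0,0,35],[0,0,30],[0,0,20],[0,0,10],[0,0,0]],"angular":[[0,0,0],[0,0,0],[0,0,0],[0,0,0],[0,0,0],[0,0,0],[0,0,0],[0,0,0],[0,0,0],[0,0,0],[0,0,0],[0,0,0]]}'
python3 -m pendant '{"grip":[-1,-1,-1,-1,-1,-1,-1,-1,-1,-1],"linear":[[0,0,0],[0,0,0],[0,0,0],[0,0,0],[0,0,0],[0,0,0],[0,0,0],[0,0,0],[0,0,0],[0,0,0]],"angular":[[0,0,0],[0,0,0],[0,0,0],[0,0,0],[0,0,0],[0,0,0],[0,0,0],[0,0,0],[0,0,0],[0,0,0]]}'
```

```text
t: 11.02
ee_pos: [575.7, -262.6, 39.5]
orientation: [-3.139, -0.049, 0.006]
ft_force: [-0.0, -0.4, 0.0]
width: 87.8
grasp_force: 0.0
t: 11.85
ee_pos: [577.6, -263.6, 41.6]
orientation: [-3.141, -0.047, 0.0]
ft_force: [-0.8, -0.2, 1.3]
width: 25.4
grasp_force: 30.0
```

Width 25.4 mm under grip, so this is the 26 mm coupler. Next I lift and carry it to a stand-off on the bore axis, tilted 40°.

```bash
python3 -m pendant '{"grip":[-1,-1,-1,-1,-1,-1,-1,-1,-1,-1,-1,-1],"linear":[[0,0,-15],[0,0,-30],[0,0,-35],[0,0,-35],[0,0,-35],[0,0,-30],[2,-15,0],[2,-25,0],[2,-30,0],[2,-30,0],[2,-30,0],[2,-30,0]],"angular":[[0,0,0],[0,0,0],[0,0,0],[0,0,0],[0,0,0],[0,0,0],[0,0,0],[0,0,0],[0,0,0],[0,0,0],[0,0,0],[0,0,0]]}'
python3 -m pendant '{"grip":[-1,-1,-1,-1,-1,-1,-1,-1,-1,-1,-1,-1],"linear":[[2,-30,0],[2,-30,0],[2,-30,0],[2,-24,0],[2,-9,0],[0,0,0],[0,0,0],[0,0,0],[0,0,0],[0,0,0],[0,0,0],[0,0,0]],"angular":[[0,0,0],[0,0,0],[0,0,0],[0,0,0],[0,0.1164,0],[0,0.1164,0],[0,0.1164,0],[0,0.1164,0],[0,0.1164,0],[0,0.1164,0],[0,0,0],[0,0,0]]}'
python3 wr.py w4
cat > m.py <<'E'
import sys;from h import *
n=sys.argv[1];o=dict(np.load(n+".npz"));W=cam('wrist',o);im=cv2.imread(f"pics/{n}.png")
R=Ro.from_rotvec(o['orientation']).as_matrix();p=o['ee_pos']
print("bore pred",proj(W,(671.5,21.9,127)).round(1),"coupler tip pred",proj(W,p+R@[13,0,41]).round(1),proj(W,p+R@[0,13,41]).round(1),proj(W,p+R@[0,-13,41]).round(1))
print("tcp in px",proj(W,p).round(1),"axis z",R[:,2].round(3))
E
python3 m.py w4; cp pics/w4.png /tmp/; python3 -c "
import cv2;im=cv2.imread('pics/w4.png');cv2.imwrite('pics/w4b.png',im)"
```

```text
t: 12.85
ee_pos: [584.1, -101.7, 220.8]
orientation: [-3.141, -0.046, 0.002]
ft_force: [-0.2, -0.6, -1.0]
width: 25.4
grasp_force: 30.0
t: 13.85
ee_pos: [591.3, 19.1, 228.7]
orientation: [-2.948, -0.045, -1.048]
ft_force: [0.4, -0.2, -0.6]
width: 25.3
grasp_force: 30.0
13.85 [591.3  19.1 228.7] [[0.775, 0.031, 0.631], [0.023, -1.0, 0.021], [0.631, -0.002, -0.775]]
bore pred [255.2 186. ] coupler tip pred [255.2 197.1] [271.7 212.8] [238.8 212.8]
tcp in px [255.2 235.4] axis z [ 0.631  0.021 -0.775]
```

Run:
```python
import cv2,numpy as np
im=cv2.imread("pics/w4.png");hs=cv2.cvtColor(im,40);g=cv2.cvtColor(im,6)
for r in range(160,256,4):
    print(r,' '.join(f"{g[r,c]:3d}{'*' if hs[r,c,1]>70 else ' '}" for c in range(216,296,4)))
```

```text
160 189  191  183  187  189  187  185  184  184  187  184  186  185  187  184  184  184  185  192  185 
164 190  192  184  187  184  189  183  185  184  186  186  189  184  187  183  182  181  188  190  184 
168 191  191  185  186  185  187  182  185  183  185  186  186  186  185  182  184  183  187  189  184 
172 190  190  184  186  180  186  183  185  184  185  182  188  182  184  182  185  183  184  188  181 
176 189  190  179  188  184  187  186  186  185  142  107  142  182  186  163  183  181  185  189  183 
180 189  189  183  185  186  187  163  172   79*  78*  76*  79*  87* 183  182  185  181  186  187  181 
184 186  189  183  185  183  189  182   85*  74*  76*  74*  82*  76* 111  182  182  181  184  188  181 
188 189  187  179  185  181  186  181   76*  77*  78*  80*  78*  77*  86* 181  182  182  184  185  182 
192 188  188  182  185  181  187  161   88*  76*  74*  78*  74*  77* 112  184  182  183  186  185  182 
196 187  189  183  187  180  188  186  168   75* 114* 112*  77*  81* 176  181  181  180  182  185  182 
200 185  187  184  187  180  186  185  179  158  168  173  1
[... 695 characters left out ...]
  109  139  158  167  170  168  165  159  151  131   43   66*  77*  74*  94*
232 168   75*  76*  71*  53   85  146  157  166  174  166  164  160  149  135   44   53   77*  73*  75*
236  77*  74*  75*  74*  49  120  145  161  218  232  231  226  211  152  138   56   52   76*  76*  76*
240  78*  77*  76*  68*  46  128  187  211  226  192  200  202  216  211  150   94   54   76*  76*  75*
244  73*  71*  75*  50   41  162  197  191  189  189  187  191  187  186  196  102   48   75*  74*  73*
248  70*  70*  73*  49   40  186  185  187  133   85   85   86  191  185  182  174   45   57*  74*  73*
252  72*  72*  72*  49   56  177  194  123   85   89   85   83   86  190  186  169   42   53   73*  74*
```

```bash
cat > b.py <<'E'
import sys;from h import *
n=sys.argv[1];rb=int(sys.argv[2]);o=dict(np.load(n+".npz"));W=cam('wrist',o);im=cv2.imread(f"pics/{n}.png");g=cv2.cvtColor(im,6).astype(int)
print("col256",g[rb-16:rb+32,256].tolist())
for r in range(rb-10,rb+9,3): print(r,g[r,236:277].tolist())
for r in (rb+22,rb+28,rb+34): print(r,g[r,230:284].tolist())
E
python3 b.py w4 187
```

```text
col256 [184, 182, 183, 185, 171, 107, 82, 74, 79, 76, 80, 78, 75, 74, 79, 78, 78, 80, 79, 78, 77, 78, 75, 79, 77, 112, 165, 171, 169, 173, 169, 173, 170, 172, 172, 172, 171, 170, 171, 169, 169, 173, 168, 173, 170, 171, 171, 170]
177 [187, 187, 183, 181, 166, 184, 187, 186, 183, 186, 180, 184, 176, 142, 112, 102, 95, 89, 87, 87, 82, 86, 91, 101, 106, 114, 141, 168, 183, 184, 181, 185, 185, 190, 186, 177, 164, 183, 186, 185, 183]
180 [187, 186, 185, 182, 163, 185, 185, 187, 172, 134, 110, 83, 79, 77, 77, 77, 78, 80, 76, 77, 76, 76, 75, 78, 79, 77, 79, 79, 87, 98, 126, 159, 183, 185, 183, 185, 182, 183, 187, 184, 185]
183 [186, 184, 184, 186, 184, 181, 177, 129, 104, 80, 76, 76, 81, 76, 76, 77, 77, 75, 75, 76, 75, 78, 78, 82, 75, 77, 77, 73, 78, 79, 83, 102, 133, 166, 184, 182, 180, 183, 186, 185, 184]
186 [186, 184, 186, 187, 182, 168, 136, 104, 77, 78, 76, 77, 79, 77, 80, 75, 78, 77, 77, 76, 78, 76, 76, 77, 75, 79, 77, 76, 80, 76, 79, 76, 101, 137, 149, 181, 183, 183, 183, 183, 183]
189 [186, 183, 185, 179, 159, 162, 141, 80, 77, 78, 79, 78, 80, 77, 76, 78, 77, 77, 78, 79, 79, 75, 78,
[... 567 characters left out ...]
168, 170, 170, 172, 172, 171, 168, 167, 168, 167, 167, 161, 164, 162, 159, 156, 154, 150, 145, 130, 137, 172, 182, 180, 181, 181, 177, 178, 180, 180, 180, 179, 177]
215 [183, 178, 180, 180, 186, 187, 185, 185, 169, 115, 122, 130, 139, 150, 150, 153, 158, 161, 163, 165, 165, 167, 170, 174, 173, 173, 170, 169, 170, 167, 165, 163, 163, 160, 159, 157, 160, 153, 150, 144, 138, 131, 140, 181, 181, 177, 177, 177, 175, 177, 180, 180, 177, 183]
221 [78, 76, 74, 57, 54, 87, 156, 174, 129, 127, 132, 137, 146, 150, 154, 158, 161, 164, 169, 166, 166, 170, 172, 173, 171, 171, 167, 168, 166, 166, 167, 165, 164, 162, 162, 157, 157, 155, 150, 146, 142, 136, 126, 135, 171, 126, 57, 56, 60, 74, 76, 77, 74, 79]
```

Run:
```python
from h import *
o=dict(np.load("w4.npz"));W=cam('wrist',o)
R=Ro.from_rotvec(o['orientation']).as_matrix();p=o['ee_pos'];T=cam('top')
tl=lambda X:R.T@(X-p)
for q in ((13,0,39),(11,0,41),(13,0,20)): print(q,proj(W,p+R@q).round(1))
O,d=ray(W,(255.8,189.2));yaw=.033;c,s=np.cos(yaw),np.sin(yaw)
for x0 in (596,598.5,601):
    # plane z=64+tan40*((X-F).ex), F=(x0,18.5)
    n=np.array([-np.tan(np.radians(40))*c,-np.tan(np.radians(40))*s,1]);P=np.array([x0,18.5,64])
    X=O+d*((P-O)@n)/(d@n);print(x0,X.round(1),"tool",tl(X).round(1),"top reproj",proj(T,X).round(1))
O,d=ray(W,(255.6,196.4));a=tl(O);b=R.T@d
for z in (39,41,43):print("tip edge",z,(a+b*(z-a[2])/b[2]).round(1))
```

```text
(13, 0, 39) [255.2 197.9]
(11, 0, 41) [255.2 199.6]
(13, 0, 20) [255.2 206.1]
596 [668.5  21.2 124.9] tool [ -5.6   0.5 129.2] top reproj [259.7 163.3]
598.5 [669.2  21.2 123.4] tool [ -6.1   0.5 130.8] top reproj [259.7 163.1]
601 [669.9  21.2 121.8] tool [ -6.5   0.5 132.5] top reproj [259.7 163. ]
tip edge 39 [14.2  0.3 39. ]
tip edge 41 [13.6  0.3 41. ]
tip edge 43 [13.   0.3 43. ]
```

```bash
python3 -m pendant '{"grip":[-1,-1,-1,-1],"linear":[[0,0,0],[-9,0.2,20],[0,0,0],[0,0,0]],"angular":[[0,0.013,0],[0,0,0],[0,0,0],[0,0,0]]}'
python3 wr.py w5; python3 b.py w5 193 | cut -c1-400; python3 m.py w5
```

```text
t: 14.23
ee_pos: [602.3, 16.5, 221.7]
orientation: [-2.946, -0.048, -1.038]
ft_force: [-0.5, -0.0, -1.9]
width: 25.5
grasp_force: 30.0
14.2333 [602.3  16.5 221.7] [[0.779, 0.035, 0.627], [0.023, -0.999, 0.027], [0.627, -0.007, -0.779]]
col256 [181, 182, 183, 181, 160, 108, 81, 78, 76, 79, 77, 80, 78, 77, 77, 78, 78, 79, 75, 114, 163, 170, 167, 171, 171, 170, 168, 169, 169, 169, 169, 167, 168, 173, 169, 167, 168, 170, 167, 167, 166, 168, 167, 168, 167, 167, 166, 165]
183 [184, 183, 183, 184, 184, 185, 182, 179, 180, 176, 141, 111, 96, 85, 84, 80, 82, 80, 77, 77, 81, 86, 91, 104, 114, 138, 167, 180, 180, 181, 183, 180, 183, 176, 161, 184, 184, 182, 180, 179, 182]
186 [184, 182, 182, 182, 184, 176, 146, 112, 90, 77, 77, 78, 77, 75, 79, 78, 75, 78, 79, 78, 79, 81, 79, 78, 73, 78, 78, 88, 98, 135, 181, 186, 185, 176, 161, 182, 184, 184, 180, 180, 179]
189 [178, 163, 180, 177, 142, 117, 86, 78, 74, 79, 73, 77, 78, 77, 74, 75, 75, 73, 77, 77, 78, 75, 76, 74, 77, 77, 77, 79, 75, 86, 106, 145, 184, 176, 161, 184, 181, 183, 182, 182, 177]
192 [181, 181, 172, 144, 127, 75, 77, 78, 76, 75, 77, 7
[... 956 characters left out ...]
5, 175, 176, 177, 179, 180, 176, 180, 182]
221 [74, 76, 66, 58, 52, 87, 154, 169, 129, 126, 131, 138, 145, 151, 153, 156, 159, 161, 164, 165, 166, 164, 170, 172, 171, 169, 167, 166, 165, 165, 165, 162, 160, 161, 160, 156, 153, 151, 149, 142, 140, 133, 125, 134, 170, 123, 53, 58, 62, 73, 77, 77, 76, 77]
227 [75, 61, 55, 52, 50, 66, 108, 122, 123, 131, 136, 145, 152, 153, 156, 158, 163, 163, 165, 163, 163, 168, 170, 171, 172, 168, 165, 161, 162, 163, 161, 159, 162, 157, 160, 156, 153, 151, 146, 147, 145, 137, 129, 119, 110, 94, 48, 54, 53, 58, 69, 81, 79, 75]
bore pred [253.1 192. ] coupler tip pred [255.2 197.1] [271.7 212.8] [238.8 212.8]
tcp in px [255.2 235.4] axis z [ 0.627  0.027 -0.779]
```

```bash
for i in 1 2 3; do python3 -m pendant '{"grip":[-1,-1],"linear":[[0,0,0],[0,0,0]],"angular":[[0,0,0],[0,0,0]]}' | head -2;python3 -c "
from h import *
o=ctrl.get_obs();print(o['ee_pos'].round(1),Ro.from_rotvec(o['orientation']).as_matrix()[:,2].round(4))"; done; python3 wr.py w6; python3 b.py w6 193 | cut -c1-300
```

```text
t: 14.45
ee_pos: [601.0, 16.7, 221.6]
[601.   16.7 221.6] [ 0.6261  0.0275 -0.7793]
t: 14.62
ee_pos: [600.8, 16.7, 221.6]
[600.8  16.7 221.6] [ 0.6259  0.0276 -0.7795]
t: 14.78
ee_pos: [600.8, 16.7, 221.4]
[600.8  16.7 221.4] [ 0.6256  0.0276 -0.7796]
14.7833 [600.8  16.7 221.4] [[0.779, 0.036, 0.626], [0.023, -0.999, 0.028], [0.626, -0.007, -0.78]]
col256 [181, 183, 183, 128, 94, 78, 76, 79, 78, 77, 78, 78, 76, 79, 76, 77, 76, 75, 76, 109, 164, 168, 169, 170, 171, 166, 168, 170, 169, 169, 170, 169, 169, 170, 171, 169, 169, 169, 169, 167, 166, 168, 166, 167, 170, 168, 167, 166]
183 [181, 186, 181, 183, 183, 184, 183, 175, 141, 106, 90, 81, 75, 78, 75, 78, 76, 77, 73, 76, 76, 79, 78, 79, 81, 89, 102, 122, 156, 179, 184, 184, 184, 175, 162, 182, 184, 183, 183, 182, 179]
186 [184, 176, 161, 182, 179, 150, 120, 93, 76, 78, 74, 76, 79, 77, 76, 76, 76, 78, 80, 79, 77, 76, 75, 79, 75, 76, 78, 75, 83, 103, 128, 159, 183, 174, 161, 180, 184, 180, 182, 183, 179]
189 [181, 184, 181, 172, 130, 108, 77, 78, 78, 78, 77, 77, 77, 77, 77, 77, 78, 75, 75, 77, 76, 81, 78, 77, 76, 78, 76, 81, 76, 78, 86
[... 928 characters left out ...]
162, 165, 162, 166, 168, 169, 171, 168, 169, 167, 165, 166, 159, 161, 162, 161, 158, 154, 155, 152, 146, 144, 136, 126, 136, 179, 179, 174, 177, 177, 174, 179, 180, 177, 176, 176]
221 [76, 77, 70, 56, 51, 90, 153, 166, 127, 126, 131, 137, 144, 151, 152, 159, 157, 163, 164, 164, 163, 166, 169, 169, 171, 167, 170, 165, 165, 165, 161, 160, 161, 160, 159, 156, 154, 151, 146, 143, 142, 131, 123, 133, 170, 123, 55, 57, 60, 75, 81, 75, 73, 77]
227 [73, 61, 56, 54, 50, 66, 107, 120, 124, 131, 138, 145, 148, 150, 155, 157, 161, 165, 163, 165, 165, 167, 171, 171, 172, 167, 166, 163, 159, 161, 160, 161, 159, 160, 159, 155, 154, 150, 148, 145, 141, 138, 131, 123, 109, 91, 45, 50, 56, 58, 66, 77, 75, 75]
```

```bash
cat > ins.py <<'E'
import sys;from h import *
n,u,v,yaw=sys.argv[1],*map(float,sys.argv[2:5]);o=dict(np.load(n+".npz"));W=cam('wrist',o)
R=Ro.from_rotvec(o['orientation']).as_matrix();p=o['ee_pos'];c,s=np.cos(yaw),np.sin(yaw)
a=np.radians(40);z=np.array([np.sin(a)*c,np.sin(a)*s,-np.cos(a)]);y=np.array([s,-c,0]);G=np.c_[np.cross(y,z),y,z]
dr=Ro.from_matrix(R.T@G).as_rotvec();print("rot",dr.round(4))
O,d=ray(W,(u,v));k=-z;P=np.array([598.5,18.5,64]);X=O+d*((P-O)@k)/(d@k)
print("bore",X.round(1),"tool now",(R.T@(X-p)).round(1),"tool after rot",(G.T@(X-p)).round(1))
E
python3 ins.py w6 254.1 193.7 .033
```

```text
rot [-0.0069  0.0214 -0.0024]
bore [669.3  21.1 123.4] tool now [ -7.9  -1.3 119.4] tool after rot [-10.4  -2.1 119.2]
```

```bash
python3 -m pendant '{"grip":[-1,-1,-1,-1,-1,-1],"linear":[[0,0,0],[-11.6,-2.4,0],[0,0,0],[0,0,0],[0,0,0],[0,0,0]],"angular":[[-0.007,0.0215,-0.0024],[0,0,0],[0,0,0],[0,0,0],[0,0,0],[0,0,0]]}'
python3 wr.py w7; python3 b.py w7 198 | cut -c1-290
```

```text
t: 15.33
ee_pos: [593.8, 16.7, 224.8]
orientation: [-2.947, -0.051, -1.041]
ft_force: [0.0, 0.6, -0.6]
width: 25.4
grasp_force: 30.0
15.3333 [593.8  16.7 224.8] [[0.778, 0.036, 0.628], [0.026, -0.999, 0.026], [0.628, -0.004, -0.778]]
col256 [77, 78, 80, 77, 79, 79, 80, 77, 75, 78, 76, 78, 78, 76, 110, 163, 170, 170, 170, 171, 168, 170, 168, 169, 168, 170, 170, 171, 168, 171, 170, 169, 170, 171, 170, 171, 167, 168, 170, 168, 166, 167, 168, 168, 167, 166, 166, 167]
188 [182, 184, 180, 164, 137, 90, 77, 79, 77, 75, 79, 78, 75, 79, 78, 79, 77, 78, 78, 77, 80, 76, 78, 76, 75, 77, 75, 78, 76, 77, 75, 102, 144, 144, 160, 180, 183, 180, 183, 180, 179]
191 [183, 183, 183, 169, 153, 117, 77, 76, 77, 78, 77, 76, 78, 76, 78, 75, 77, 78, 77, 76, 78, 77, 81, 78, 76, 78, 78, 76, 80, 77, 79, 110, 154, 161, 181, 184, 181, 184, 181, 180, 177]
194 [183, 178, 162, 177, 176, 161, 114, 94, 77, 78, 77, 77, 79, 76, 71, 77, 77, 77, 75, 76, 78, 76, 78, 77, 75, 77, 76, 75, 75, 87, 118, 153, 169, 173, 183, 181, 181, 182, 181, 179, 178]
197 [183, 181, 182, 180, 184, 186, 178, 150, 131, 112, 84, 76, 79, 91, 127, 
[... 837 characters left out ...]
 158, 163, 165, 163, 165, 167, 170, 172, 171, 170, 170, 168, 166, 164, 163, 162, 162, 161, 159, 157, 154, 153, 151, 147, 143, 132, 123, 135, 168, 122, 53, 63, 83, 74, 78, 75, 77, 77]
226 [77, 67, 51, 55, 52, 67, 110, 116, 125, 129, 137, 145, 148, 154, 154, 158, 163, 165, 163, 165, 165, 167, 170, 172, 171, 170, 167, 163, 164, 163, 160, 160, 163, 162, 158, 158, 154, 152, 150, 146, 144, 135, 126, 125, 123, 96, 48, 49, 52, 52, 69, 76, 77, 78]
232 [55, 53, 52, 49, 45, 55, 81, 113, 130, 135, 144, 148, 148, 153, 155, 161, 163, 164, 165, 165, 164, 170, 171, 172, 171, 167, 164, 164, 163, 162, 160, 162, 160, 157, 157, 157, 154, 153, 151, 147, 144, 140, 136, 120, 85, 68, 48, 43, 52, 54, 53, 57, 62, 72]
```

```bash
python3 -m pendant '{"grip":[-1,-1,-1],"linear":[[0,0,0],[0,0,0],[0,0,0]],"angular":[[0,0,0],[0,0,0],[0,0,0]]}'; python3 -c "
from workcell import ctrl
o=ctrl.get_obs();print(o['qpos'].round(3),o['qvel'].round(3),o['moment'])"
```

```text
t: 15.63
ee_pos: [593.8, 16.8, 224.9]
orientation: [-2.947, -0.051, -1.041]
ft_force: [0.4, -0.2, -1.5]
width: 25.6
grasp_force: 30.0
[-0.008  0.201  2.158  0.293  0.109  1.247] [ 0.001 -0.001  0.    -0.    -0.     0.   ] [0.00253466 0.37249512 0.08823161]
```

Joint 5 is at its lower limit, so a 40° tool tilt isn't reachable here. I'll set the coupler down and regrasp it with the tool leaning 25° the other way, so insertion needs only a 15° tool tilt. First, untilt.

```bash
python3 -m pendant '{"grip":[-1,-1,-1,-1,-1,-1,-1,-1],"linear":[[0,0,-10],[0,0,0],[0,0,0],[0,0,0],[0,0,0],[0,0,0],[0,0,0],[0,0,0]],"angular":[[0,0,0],[0,-0.113,0],[0,-0.113,0],[0,-0.113,0],[0,-0.113,0],[0,-0.113,0],[0,-0.113,0],[0,0,0]]}'
python3 -m pendant '{"grip":[-1,-1,-1,-1,-1,-1,-1,-1,-1,-1,-1],"linear":[[0,27,0],[0,30,0],[0,30,0],[0,30,0],[0,30,0],[0,30,0],[0,30,0],[0,30,0],[0,0,0],[0,0,0],[0,0,0]],"angular":[[0,0,0],[0,0,0],[0,0,0],[0,0,0],[0,0,0],[0,0,0],[0,0,0],[0,0,0],[0,0,0],[0,0,0],[0,0,0]]}'
cat > to.py <<'E'
# delta in tool frame to reach a tilt/yaw and TCP position: args tilt_deg yaw x y z
import sys;from h import *
t,yaw,*X=map(float,sys.argv[1:]);o=ctrl.get_obs();R=Ro.from_rotvec(o['orientation']).as_matrix();c,s=np.cos(yaw),np.sin(yaw);a=np.radians(t)
z=np.array([np.sin(a)*c,np.sin(a)*s,-np.cos(a)]);y=np.array([s,-c,0]);G=np.c_[np.cross(y,z),y,z]
print("t",o['t'],"q",o['qpos'].round(2),"pos",o['ee_pos'].round(1),"| rot",Ro.from_matrix(R.T@G).as_rotvec().round(4),"| then lin",(G.T@(X-o['ee_pos'])).round(1),"| lin in now-frame",(R.T@(X-o['ee_pos'])).round(1))
E
python3 to.py 0 .033 577 -220 42.5
```

```text
t: 16.3
ee_pos: [590.7, 16.5, 233.0]
orientation: [-3.137, -0.057, 0.0]
ft_force: [-0.0, 0.3, -0.4]
width: 25.2
grasp_force: 30.0
t: 17.22
ee_pos: [595.5, -219.9, 231.2]
orientation: [-3.137, -0.056, -0.003]
ft_force: [1.2, -0.6, -1.4]
width: 25.2
grasp_force: 30.0
t 17.2167 q [-0.37  0.43  1.6   0.01  1.11  1.16] pos [ 595.5 -219.9  231.2] | rot [-0.0044 -0.0021  0.0029] | then lin [-18.5  -0.5 188.7] | lin in now-frame [-18.8   0.3 188.7]
```

```bash
python3 -m pendant '{"grip":[-1,-1,-1,-1,-1,-1,-1,-1,-1,-1,-1,-1],"linear":[[0,0,0],[-18.5,-0.5,0],[0,0,30],[0,0,35],[0,0,35],[0,0,35],[0,0,25],[0,0,15],[0,0,8],[0,0,4],[0,0,1.5],[0,0,0]],"angular":[[-0.0044,-0.002,0.003],[0,0,0],[0,0,0],[0,0,0],[0,0,0],[0,0,0],[0,0,0],[0,0,0],[0,0,0],[0,0,0],[0,0,0],[0,0,0]]}'
python3 -m pendant '{"grip":[-1,-1,-1],"linear":[[0,0,0],[0,0,0],[0,0,0]],"angular":[[0,0,0],[0,0,0],[0,0,0]]}'; python3 to.py 0 .033 577 -220 41.6
```

```text
t: 18.22
ee_pos: [578.2, -220.3, 44.0]
orientation: [3.14, 0.053, 0.001]
ft_force: [0.3, 0.2, 0.0]
width: 25.7
grasp_force: 30.0
t: 18.47
ee_pos: [578.1, -220.8, 44.2]
orientation: [3.14, 0.052, 0.002]
ft_force: [-0.1, -0.4, -0.3]
width: 25.5
grasp_force: 30.0
t 18.4667 q [-0.38  0.65  1.73 -0.    0.75  1.15] pos [ 578.1 -220.8   44.2] | rot [ 0.0009 -0.0011  0.0004] | then lin [-1.1 -0.8  2.6] | lin in now-frame [-1.1 -0.8  2.6]
```

```bash
python3 -m pendant '{"grip":[-1,-1,0.5,0.5,0.5,0.5,0.5,0.5,0.5,0.5,0.5],"linear":[[0,0,2.3],[0,0,0],[0,0,0],[0,0,0],[0,0,0],[0,0,0],[0,0,0],[0,0,0],[0,0,0],[0,0,0],[0,0,0]],"angular":[[0,0,0],[0,0,0],[0,0,0],[0,0,0],[0,0,0],[0,-0.109,0],[0,-0.109,0],[0,-0.109,0],[0,-0.109,0],[0,0,0],[0,0,0]]}';  python3 to.py -25 .033 570.8 -220.8 42.8
```

```text
t: 19.38
ee_pos: [577.8, -220.1, 39.3]
orientation: [3.06, 0.053, -0.677]
ft_force: [-0.3, 0.6, -0.6]
width: 66.0
grasp_force: 0.0
t 19.3833 q [-0.31  0.84  1.43 -0.15  1.29  1.3 ] pos [ 577.8 -220.1   39.3] | rot [ 0.0001 -0.0008  0.0014] | then lin [-7.9  0.5 -0.2] | lin in now-frame [-7.9  0.5 -0.3]
```

```bash
python3 -m pendant '{"grip":[0.5,0.5,-1,-1,-1,-1,-1,-1,-1],"linear":[[-7.9,0.5,0],[0,0,0],[0,0,0],[0,0,0],[0,0,0],[0,0,0],[0,0,0],[0,0,0],[0,0,0]],"angular":[[0,0,0],[0,0,0],[0,0,0],[0,0,0],[0,0,0],[0,0,0],[0,0,0],[0,0,0],[0,0,0]]}'
python3 -m pendant '{"grip":[-1,-1,-1,-1,-1,-1,-1,-1],"linear":[[10,0,-21],[12,0,-27],[14,0,-30],[14,0,-30],[14,0,-30],[14,0,-30],[0,0,0],[0,0,0]],"angular":[[0,0,0],[0,0,0],[0,0,0],[0,0,0],[0,0,0],[0,0,0],[0,0,0],[0,0,0]]}'
python3 to.py 0 .033 591 17 240
```

```text
t: 20.13
ee_pos: [570.4, -221.2, 44.2]
orientation: [3.059, 0.051, -0.679]
ft_force: [0.1, -0.6, -0.2]
width: 25.5
grasp_force: 30.0
t: 20.8
ee_pos: [713.2, -216.3, 163.9]
orientation: [3.059, 0.052, -0.675]
ft_force: [-0.9, 0.9, -1.7]
width: 25.3
grasp_force: 30.0
t 20.8 q [-0.26  0.88  1.01 -0.12  1.67  1.29] pos [ 713.2 -216.3  163.9] | rot [0.0012 0.4341 0.001 ] | then lin [-114.4 -237.2  -76.1] | lin in now-frame [-135.7 -237.3  -21.2]
```

```bash
python3 -m pendant '{"grip":[-1,-1,-1,-1,-1,-1,-1,-1,-1,-1,-1,-1],"linear":[[-24,-0.7,-3],[-24,-0.7,-3],[-24,-0.7,-3],[-24,-0.7,-3],[-24,-0.7,-3],[-22.4,-0.7,-2.6],[1,-30,-0.4],[1,-40,-0.4],[1,-40,-0.4],[1,-40,-0.4],[1,-40,-0.4],[1,-40,-0.4]],"angular":[[0,0,0],[0,0,0],[0,0,0],[0,0,0],[0,0,0],[0,0,0],[0,0,0],[0,0,0],[0,0,0],[0,0,0],[0,0,0],[0,0,0]]}'
python3 -m pendant '{"grip":[-1,-1,-1,-1,-1,-1,-1,-1,-1],"linear":[[0,0,0],[0,0,0],[0,0,0],[0,0,0],[0,0,0],[0,0,0],[0,0,0],[0,0,0],[0,0,0]],"angular":[[0,0.1164,0],[0,0.1164,0],[0,0.1164,0],[0,0.1164,0],[0,0.1164,0],[0,0.1164,0],[0,0,0],[0,0,0],[0,0,0]]}'
python3 to.py 15 .033 602.6 18.9 190.4
```

```text
t: 21.8
ee_pos: [586.4, 15.0, 237.6]
orientation: [3.058, 0.049, -0.685]
ft_force: [1.1, 0.6, -0.8]
width: 25.3
grasp_force: 30.0
t: 22.55
ee_pos: [589.0, 13.5, 239.0]
orientation: [-3.111, -0.051, -0.404]
ft_force: [1.9, -0.6, 0.7]
width: 25.4
grasp_force: 30.0
t 22.55 q [-0.    0.25  1.88  0.01  0.76  1.53] pos [589.   13.5 239. ] | rot [0.0002 0.0033 0.0001] | then lin [ 0.7 -5.  50.5] | lin in now-frame [ 0.9 -5.  50.5]
```

```bash
python3 -m pendant '{"grip":[-1,-1,-1,-1,-1,-1],"linear":[[0.7,-5,20],[0,0,20],[0,0,0],[0,0,0],[0,0,0],[0,0,0]],"angular":[[0,0.003,0],[0,0,0],[0,0,0],[0,0,0],[0,0,0],[0,0,0]]}'
python3 wr.py w8;python3 - <<'E'
from h import *
o=dict(np.load("w8.npz"));W=cam('wrist',o);R=Ro.from_rotvec(o['orientation']).as_matrix();p=o['ee_pos']
print("bore",proj(W,(669.3,21.1,123.4)).round(1))
u=R@[np.sin(np.radians(25)),0,np.cos(np.radians(25))];x=R@[np.cos(np.radians(25)),0,-np.sin(np.radians(25))];print("u",u.round(3))
G=p-19*R[:,2];E=G+61.4*u
print("tip",proj(W,E).round(1),"tip edges",proj(W,E-2*u+13*x).round(1),proj(W,E-2*u+13*R[:,1]).round(1),proj(W,E-2*u-13*R[:,1]).round(1))
print(E.round(1))
im=cv2.imread("pics/w8.png");cv2.imwrite("pics/w8c.png",cv2.resize(im[80:260,160:350],None,fx=3.3,fy=3.3,interpolation=2)[:600])
E
```

```text
t: 23.05
ee_pos: [600.8, 19.0, 201.7]
orientation: [-3.109, -0.052, -0.415]
ft_force: [-0.0, -1.1, -0.2]
width: 25.4
grasp_force: 30.0
23.05 [600.8  19.  201.7] [[0.964, 0.033, 0.262], [0.032, -0.999, 0.009], [0.262, 0.0, -0.965]]
bore [255.5 147.3]
u [ 0.645  0.021 -0.764]
tip [255.3 182.8] tip edges [255.3 170.6] [272.7 184.5] [237.9 184.5]
[635.5  20.2 173.1]
```

View pics/w8c.png

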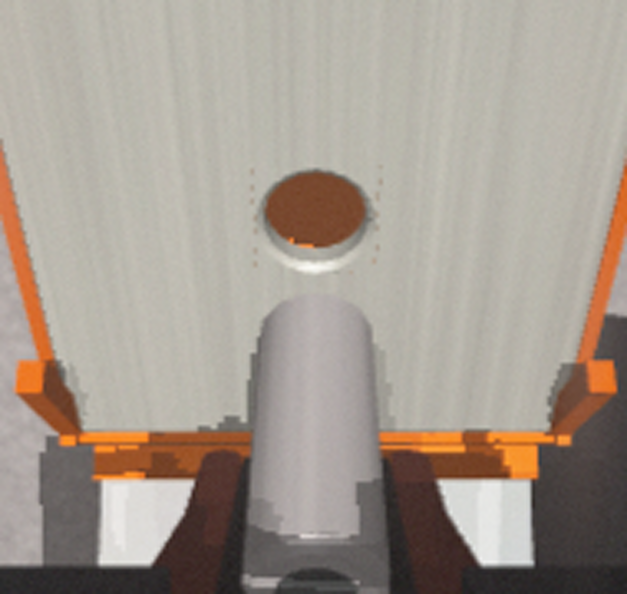

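The picture shows the bore rim at about (255.5,146.7) and the coupler tip edge at (255.7,169.4), both within a pixel of the prediction. I'll check the depth by triangulating the wrist views.

Run:
```python
from h import *
obs=[]
for n,uv in (("w1",(257.7,83.8)),("w4",(255.8,189.2)),("w6",(254.1,193.7)),("w8",(255.5,146.7))):
    o=dict(np.load(n+".npz"));obs.append(ray(cam('wrist',o),uv))
for use in ((0,1,2,3),(1,2,3),(0,1),(0,3),(1,3)):
    A=sum(np.eye(3)-np.outer(obs[i][1],obs[i][1]) for i in use);b=sum((np.eye(3)-np.outer(obs[i][1],obs[i][1]))@obs[i][0] for i in use)
    X=np.linalg.solve(A,b);print(use,X.round(1),[round(float(np.linalg.norm(np.cross(X-obs[i][0],obs[i][1]))),2) for i in use])
```

```text
(0, 1, 2, 3) [671.1  21.3 119.5] [0.66, 0.09, 0.09, 0.76]
(1, 2, 3) [670.   21.2 122.5] [0.07, 0.03, 0.05]
(0, 1) [671.9  21.5 117.9] [0.14, 0.14]
(0, 3) [674.3  21.4  92.6] [0.12, 0.12]
(1, 3) [670.   21.2 122.4] [0.06, 0.06]
```

```bash
python3 -m pendant '{"grip":[-1,-1,-1,-1,-1,-1,-1,-1,-1,-1],"linear":[[-5.9,0,2.75],[0,0,0],[4.2,0,9.1],[4.2,0,9.1],[4.2,0,9.1],[4.2,0,9.1],[4.2,0,9.1],[1.3,0,2.7],[0,0,0],[0,0,0]],"angular":[[0,0,0],[0,0,0],[0,0,0],[0,0,0],[0,0,0],[0,0,0],[0,0,0],[0,0,0],[0,0,0],[0,0,0]]}'
python3 wr.py w9
python3 - <<'E'
from h import *
o=dict(np.load("w9.npz"));W=cam('wrist',o);R=Ro.from_rotvec(o['orientation']).as_matrix();p=o['ee_pos']
u=R@[np.sin(np.radians(25)),0,np.cos(np.radians(25))];x=R@[np.cos(np.radians(25)),0,-np.sin(np.radians(25))]
E=p-19*R[:,2]+61.4*u;B=np.array([669.6,21.2,123]);d=B-E;print("along",(d@u).round(1),"lat",(d@x).round(1),(d@R[:,1]).round(1),u.round(3))
print("bore",proj(W,B).round(1),"tip edge",proj(W,E-2*u+13*x).round(1))
g=cv2.cvtColor(cv2.imread("pics/w9.png"),6).astype(int)
for r in range(138,190,3): print(r,g[r,228:286:2].tolist())
E
```

```text
t: 23.93
ee_pos: [629.1, 20.1, 155.4]
orientation: [-3.11, -0.052, -0.413]
ft_force: [0.0, 0.1, -1.0]
width: 25.2
grasp_force: 30.0
23.9333 [629.1  20.1 155.4] [[0.965, 0.033, 0.261], [0.032, -0.999, 0.009], [0.261, 0.0, -0.965]]
along 6.7 lat 2.1 0.2 [ 0.644  0.021 -0.765]
bore [255.6 175.1] tip edge [255.3 170.6]
138 [177, 174, 172, 175, 174, 175, 172, 172, 174, 170, 172, 172, 175, 178, 173, 173, 170, 176, 176, 176, 170, 177, 174, 172, 178, 174, 173, 172, 172]
141 [176, 177, 172, 175, 174, 174, 171, 174, 176, 169, 172, 173, 176, 179, 172, 173, 171, 174, 177, 173, 174, 175, 172, 173, 177, 176, 173, 174, 175]
144 [174, 179, 172, 176, 173, 175, 171, 172, 171, 168, 169, 174, 176, 177, 174, 174, 172, 175, 176, 175, 173, 173, 174, 174, 179, 176, 171, 173, 173]
147 [172, 177, 173, 171, 176, 172, 173, 172, 173, 167, 171, 173, 174, 176, 172, 175, 172, 178, 174, 170, 174, 175, 175, 172, 178, 175, 175, 176, 175]
150 [174, 176, 171, 175, 175, 172, 174, 169, 175, 171, 169, 173, 177, 178, 173, 175, 171, 177, 175, 171, 171, 175, 174, 175, 176, 175, 173, 173, 173]
153 [175, 177, 175, 176, 177, 175
[... 1142 characters left out ...]
46, 153, 160, 164, 168, 173, 169, 166, 166, 164, 158, 153, 149, 124, 108, 144, 155, 171, 173, 174, 171]
180 [177, 175, 169, 172, 172, 103, 113, 131, 145, 152, 159, 163, 168, 170, 168, 165, 167, 162, 161, 157, 148, 135, 123, 166, 168, 170, 173, 172, 172]
183 [177, 172, 168, 172, 178, 97, 119, 132, 144, 152, 161, 163, 166, 171, 170, 167, 164, 161, 157, 156, 151, 137, 128, 171, 172, 154, 176, 175, 172]
186 [177, 175, 174, 157, 174, 99, 119, 135, 146, 151, 163, 166, 169, 172, 170, 165, 164, 165, 157, 154, 151, 137, 124, 176, 170, 173, 175, 172, 171]
189 [178, 173, 175, 157, 175, 99, 120, 137, 145, 156, 162, 165, 168, 171, 169, 166, 165, 161, 160, 152, 150, 138, 124, 173, 175, 170, 174, 171, 171]
```

```bash
python3 -m pendant '{"grip":[-1,-1,-1,-1,-1,-1,-1,-1],"linear":[[2,0.5,-0.9],[0,0,0],[1.7,0,3.6],[1.7,0,3.6],[1.7,0,3.6],[0,0,0],[0,0,0],[0,0,0]],"angular":[[0,0,0],[0,0,0],[0,0,0],[0,0,0],[0,0,0],[0,0,0],[0,0,0],[0,0,0]]}'
cat > chk.py <<'E'
from h import *
o=ctrl.get_obs();R=Ro.from_rotvec(o['orientation']).as_matrix();p=o['ee_pos']
u=R@[np.sin(np.radians(25)),0,np.cos(np.radians(25))];x=R@[np.cos(np.radians(25)),0,-np.sin(np.radians(25))]
E=p-19*R[:,2]+61.4*u;d=np.array([669.6,21.2,123])-E;print("along",(d@u).round(1),"lat",(d@x).round(1),(d@R[:,1]).round(1),"F tool",(R.T@o['ft_force']).round(1),"M",o['moment'].round(2))
E
python3 chk.py
```

```text
t: 24.65
ee_pos: [637.9, 19.9, 147.4]
orientation: [-3.11, -0.052, -0.411]
ft_force: [-1.3, 0.6, -3.7]
width: 25.2
grasp_force: 30.0
along -5.1 lat 0.6 -0.2 F tool [-2.2 -0.7  3.3] M [0.09 0.67 0.04]
```

```bash
python3 -m pendant '{"grip":[-1,-1,-1,-1,-1,-1],"linear":[[1.7,0,3.6],[1.7,0,3.6],[1.7,0,3.6],[0,0,0],[0,0,0],[0,0,0]],"angular":[[0,0,0],[0,0,0],[0,0,0],[0,0,0],[0,0,0],[0,0,0]]}';python3 chk.py
```

```text
t: 25.15
ee_pos: [645.6, 20.2, 138.3]
orientation: [-3.11, -0.052, -0.411]
ft_force: [-2.9, 1.2, -6.6]
width: 25.4
grasp_force: 30.0
along -17.0 lat 0.5 -0.2 F tool [-4.5 -1.3  5.7] M [0.2  1.23 0.07]
```

```bash
python3 -m pendant '{"grip":[-1,-1,-1,-1,-1,-1,-1],"linear":[[-0.9,0,0.4],[1.7,0,3.6],[1.7,0,3.6],[1.7,0,3.6],[0,0,0],[0,0,0],[0,0,0]],"angular":[[0,0,0],[0,0,0],[0,0,0],[0,0,0],[0,0,0],[0,0,0],[0,0,0]]}';python3 chk.py
```

```text
t: 25.73
ee_pos: [653.0, 20.4, 129.1]
orientation: [-3.11, -0.052, -0.413]
ft_force: [-2.6, 1.5, -7.9]
width: 25.1
grasp_force: 30.0
along -28.8 lat 0.8 -0.3 F tool [-4.5 -1.6  6.9] M [0.19 1.21 0.05]
```

```bash
python3 -m pendant '{"grip":[-1,-1,-1,0.3,0.3,0.3,0.3,0.3,0.3,0.3],"linear":[[-0.9,0,0.4],[2.1,0,4.5],[0,0,0],[0,0,0],[0,0,0],[0,0,0],[0,0,0],[0,0,0],[0,0,0],[0,0,0]],"angular":[[0,0,0],[0,0,0],[0,0,0],[0,0,0],[0,0,0],[0,0,0],[0,0,0],[0,0,0],[0,0,0],[0,0,0]]}';python3 chk.py; python3 wr.py w10;python3 - <<'E'
import cv2
g=cv2.cvtColor(cv2.imread("pics/w10.png"),6).astype(int)
for r in range(150,300,6): print(r,g[r,216:298:4].tolist())
E
```

```text
t: 26.57
ee_pos: [656.0, 20.4, 125.2]
orientation: [-3.109, -0.052, -0.415]
ft_force: [-0.1, -0.2, 0.3]
width: 56.9
grasp_force: 0.0
along -33.7 lat 0.9 -0.3 F tool [-0.   0.2 -0.3] M [0.02 0.11 0.03]
26.5667 [656.   20.4 125.2] [[0.964, 0.033, 0.262], [0.032, -0.999, 0.009], [0.262, 0.0, -0.965]]
150 [165, 166, 160, 163, 163, 157, 165, 159, 162, 167, 160, 160, 165, 163, 167, 164, 162, 163, 161, 164, 163]
156 [163, 165, 160, 160, 164, 158, 166, 159, 164, 166, 161, 158, 165, 163, 163, 162, 166, 165, 162, 165, 166]
162 [166, 163, 161, 162, 164, 160, 161, 159, 163, 167, 163, 160, 166, 163, 166, 164, 168, 163, 165, 162, 161]
168 [163, 162, 166, 163, 165, 157, 161, 157, 163, 165, 164, 159, 166, 164, 164, 162, 165, 161, 164, 164, 159]
174 [167, 165, 164, 162, 164, 160, 160, 157, 165, 166, 162, 161, 163, 163, 163, 163, 168, 159, 166, 162, 160]
180 [164, 164, 166, 164, 165, 162, 164, 158, 161, 165, 160, 161, 164, 162, 162, 164, 167, 161, 160, 165, 160]
186 [164, 165, 166, 163, 166, 160, 162, 160, 163, 166, 163, 160, 165, 161, 161, 162, 165, 162, 163, 163, 161]
192 [164, 164, 162, 161, 165, 1
[... 1015 characters left out ...]
75, 78, 78, 78, 79, 75, 76, 76, 78, 75, 78, 132, 132, 77, 77, 75, 79, 74]
258 [77, 76, 79, 76, 78, 76, 76, 79, 76, 76, 77, 77, 75, 82, 137, 128, 77, 73, 77, 76, 78]
264 [72, 72, 75, 76, 76, 77, 74, 76, 71, 74, 75, 77, 74, 75, 81, 129, 78, 76, 73, 78, 80]
270 [74, 72, 77, 78, 77, 79, 75, 75, 75, 75, 77, 78, 73, 74, 77, 124, 77, 72, 74, 74, 77]
276 [75, 75, 76, 77, 75, 75, 77, 78, 76, 73, 77, 77, 73, 73, 75, 78, 74, 78, 74, 75, 77]
282 [58, 56, 58, 62, 56, 57, 57, 61, 61, 57, 59, 57, 62, 58, 60, 59, 60, 56, 47, 50, 45]
288 [79, 80, 81, 80, 83, 77, 80, 82, 83, 81, 83, 81, 84, 82, 82, 80, 82, 78, 79, 74, 78]
294 [91, 90, 90, 89, 89, 90, 91, 89, 90, 90, 90, 86, 91, 91, 91, 92, 90, 88, 92, 88, 92]
```

The grip is empty and the bore shows something inside, so the coupler has dropped through. Next, the thick coupler.

```bash
python3 -m pendant '{"grip":[0.3,0.3,0.3,1,1,1,1,1,1,1,1,1],"linear":[[0,0,-20],[0,0,-35],[0,0,-35],[0,0,-30],[0,0,0],[0,0,0],[0,0,0],[-18.6,28.9,0],[-18.6,28.9,0],[-18.6,28.9,0],[-18.6,28.9,0],[-18.6,28.9,0]],"angular":[[0,0,0],[0,0,0],[0,0,0],[0,0,0],[0,-0.0873,0],[0,-0.0873,0],[0,-0.0873,0],[0,0,0],[0,0,0],[0,0,0],[0,0,0],[0,0,0]]}' | head -3
python3 -m pendant '{"grip":[1,1,1,1,1,1,1,1,1],"linear":[[-18.6,28.9,0],[-18.6,28.9,0],[-18.6,28.9,0],[-18.6,28.9,0],[-18.6,28.9,0],[-18.6,28.9,0],[0,0,0],[0,0,0],[0,0,0]],"angular":[[0,0,0],[0,0,0],[0,0,0],[0,0,0],[0,0,0],[0,0,0],[0,0,0],[0,0,0],[0,0,0]]}' | head -3
python3 to.py 0 .033 431.1 -304.7 35
```

```text
t: 27.62
ee_pos: [535.3, -129.2, 240.4]
orientation: [3.141, 0.053, 0.005]
t: 28.37
ee_pos: [430.6, -305.0, 240.2]
orientation: [-3.141, -0.051, -0.005]
t 28.3667 q [-0.64  0.26  1.83  0.    1.05  0.9 ] pos [ 430.6 -305.   240.2] | rot [-0.0001 -0.0031 -0.0004] | then lin [ 6.000e-01 -2.000e-01  2.052e+02] | lin in now-frame [-1.000e-01 -2.000e-01  2.052e+02]
```

```bash
python3 -m pendant '{"grip":[1,1,1,1,1,1,1,1,1],"linear":[[0.5,0,20],[0,0,35],[0,0,35],[0,0,35],[0,0,35],[0,0,25],[0,0,12],[0,0,8],[0,0,0]],"angular":[[0,-0.003,0],[0,0,0],[0,0,0],[0,0,0],[0,0,0],[0,0,0],[0,0,0],[0,0,0],[0,0,0]]}' | head -3
python3 -m pendant '{"grip":[-1,-1,-1,-1,-1,-1,-1],"linear":[[0,0,0],[0,0,0],[0,0,0],[0,0,0],[0,0,0],[0,0,0],[0,0,0]],"angular":[[0,0,0],[0,0,0],[0,0,0],[0,0,0],[0,0,0],[0,0,0],[0,0,0]]}'
```

```text
t: 29.12
ee_pos: [431.2, -304.2, 34.4]
orientation: [-3.14, -0.054, 0.002]
t: 29.7
ee_pos: [431.1, -305.3, 35.6]
orientation: [3.141, 0.052, 0.001]
ft_force: [-0.2, 0.7, -1.5]
width: 44.5
grasp_force: 0.0
```

```bash
python3 -m pendant '{"grip":[-1,-1,-1,-1,-1,-1,-1,-1,-1,-1,-1],"linear":[[0,0,0],[0,0,0],[0,0,0],[0,0,0],[0,0,0],[0,0,-15],[0,0,-30],[0,0,-35],[0,0,-35],[0,0,-35],[0,0,-10]],"angular":[[0,0,0],[0,0,0],[0,0,0],[0,0,0],[0,0,0],[0,0,0],[0,0,0],[0,0,0],[0,0,0],[0,0,0],[0,0,0]]}'
python3 -m pendant '{"grip":[-1,-1,-1,-1,-1,-1,-1,-1,-1,-1,-1,-1],"linear":[[3,-20,0],[5,-35,0],[5,-35,0],[5,-35,0],[5,-35,0],[5,-35,0],[5,-35,0],[5,-35,0],[5,-35,0],[5,-35,0],[5,-35,0],[5,-35,0]],"angular":[[0,0,0],[0,0,0],[0,0,0],[0,0,0],[0,0,0],[0,0,0],[0,0,0],[0,0,0],[0,0,0],[0,0,0],[0,0,0],[0,0,0]]}' | head -3
python3 -m pendant '{"grip":[-1,-1,-1,-1,-1,-1,-1,-1,-1],"linear":[[5,-35,0],[5,-35,0],[5,-35,0],[5,-35,0],[4,-35,0],[1,-22,0],[0,0,0],[0,0,0],[0,0,0]],"angular":[[0,0,0],[0,0,0],[0,0,0],[0,0,0],[0,0,0],[0,0,0],[0,0,0],[0,0,0],[0,0,0]]}'
python3 to.py 0 .033 493 299 40; python3 wr.py w11
python3 - <<'E'
from h import *
o=dict(np.load("w11.npz"));W=cam('wrist',o)
print([proj(W,X).round() for X in((579,257,28),(552,376,28),(440,220,28),(411,341,28),(493,299,4))])
E
```

```text
t: 30.62
ee_pos: [433.0, -306.5, 200.0]
orientation: [3.137, 0.052, 0.009]
ft_force: [0.6, -1.4, -0.8]
width: 33.6
grasp_force: 30.0
t: 31.62
ee_pos: [474.7, 103.3, 194.2]
orientation: [3.141, 0.053, -0.002]
t: 32.37
ee_pos: [493.1, 298.5, 194.0]
orientation: [3.14, 0.053, -0.003]
ft_force: [-0.4, 0.7, -2.6]
width: 33.2
grasp_force: 30.0
t 32.3667 q [ 0.52  0.39  1.76 -0.    1.    2.06] pos [493.1 298.5 194. ] | rot [0.0015 0.0021 0.0007] | then lin [ -0.   -0.5 154. ] | lin in now-frame [  0.3  -0.8 154. ]
32.3667 [493.1 298.5 194. ] [[0.999, 0.034, -0.002], [0.034, -0.999, -0.002], [-0.002, 0.002, -1.0]]
[array([294., 105.]), array([191., 126.]), array([314., 219.]), array([221., 236.]), array([255., 173.])]
```

Thick one confirmed (33.3 mm). Lowering it into the tray.

```bash
python3 -m pendant '{"grip":[-1,-1,-1,-1,-1,-1,-1,-1,-1,-1],"linear":[[0,0,20],[0,0,30],[0,0,35],[0,0,30],[0,0,20],[0,0,10],[0,0,5],[0,0,3.5],[0,0,0],[0,0,0]],"angular":[[0,0,0],[0,0,0],[0,0,0],[0,0,0],[0,0,0],[0,0,0],[0,0,0],[0,0,0],[0,0,0],[0,0,0]]}'
```

```text
t: 33.25
ee_pos: [494.8, 299.5, 42.8]
orientation: [-3.14, -0.052, -0.003]
ft_force: [0.1, -0.3, -1.8]
width: 33.2
grasp_force: 30.0
```

```bash
python3 -m pendant '{"grip":[-1,-1,-1,0.3,0.3,0.3,0.3,0.3,0.3,0.3,0.3],"linear":[[0,0,1.6],[0,0,1],[0,0,0],[0,0,0],[0,0,0],[0,0,0],[0,0,0],[0,0,0],[0,0,-20],[0,0,-35],[0,0,-35]],"angular":[[0,0,0],[0,0,0],[0,0,0],[0,0,0],[0,0,0],[0,0,0],[0,0,0],[0,0,0],[0,0,0],[0,0,0],[0,0,0]]}'
python3 -m pendant '{"grip":[0.3,0.3,0.3,0.3,0.3],"linear":[[0,0,-35],[0,0,-35],[0,0,-10],[0,0,0],[0,0,0]],"angular":[[0,0,0],[0,0,0],[0,0,0],[0,0,0],[0,0,0]]}'
python3 to.py 0 .033 455 14.5 215
python3 wr.py w12
python3 - <<'E'
from h import *
o=dict(np.load("w12.npz"));W=cam('wrist',o)
print([proj(W,X).round() for X in((579,257,28),(552,376,28),(440,220,28),(411,341,28),(494.8,299.5,74))])
im=cv2.imread("pics/w12.png");g=cv2.cvtColor(im,6).astype(int)
for r in range(90,240,8): print(r,g[r,180:330:6].tolist())
E
```

```text
t: 34.17
ee_pos: [492.9, 298.7, 128.9]
orientation: [3.139, 0.052, -0.005]
ft_force: [0.8, 0.2, 0.6]
width: 57.2
grasp_force: 0.0
t: 34.58
ee_pos: [493.7, 299.2, 208.9]
orientation: [3.141, 0.052, 0.0]
ft_force: [0.7, -0.0, -0.1]
width: 56.9
grasp_force: 0.0
t 34.5833 q [ 0.52  0.37  1.75 -0.    1.02  2.06] pos [493.7 299.2 208.9] | rot [ 0.     -0.0003  0.0004] | then lin [-48.1 283.3  -6.1] | lin in now-frame [-48.2 283.2  -6.2]
34.5833 [493.7 299.2 208.9] [[0.999, 0.033, 0.0], [0.033, -0.999, -0.0], [0.0, 0.0, -1.0]]
[array([293., 107.]), array([195., 126.]), array([313., 215.]), array([223., 232.]), array([255., 182.])]
90 [188, 184, 188, 189, 184, 182, 194, 179, 188, 178, 182, 182, 183, 182, 188, 187, 186, 180, 186, 180, 186, 182, 190, 190, 187]
98 [187, 184, 192, 186, 193, 184, 184, 186, 188, 189, 188, 182, 186, 187, 185, 186, 185, 190, 186, 186, 177, 188, 184, 185, 185]
106 [183, 185, 177, 187, 177, 183, 185, 185, 187, 185, 186, 182, 184, 183, 176, 185, 148, 178, 183, 192, 190, 183, 183, 176, 190]
114 [189, 186, 188, 193, 183, 190, 189, 190, 189, 181, 181, 166, 171, 107, 167, 
[... 1147 characters left out ...]
111, 112, 104, 112, 83, 69, 67, 67, 67, 65, 87, 103, 104, 91, 66, 69, 69, 68, 71, 75, 161, 161, 161, 157]
202 [187, 107, 103, 108, 105, 108, 59, 69, 70, 67, 68, 136, 144, 145, 139, 68, 68, 71, 150, 150, 67, 159, 157, 161, 165]
210 [191, 183, 110, 107, 110, 105, 59, 89, 156, 163, 166, 165, 159, 142, 144, 67, 68, 66, 140, 143, 60, 161, 159, 167, 183]
218 [183, 191, 192, 50, 49, 78, 88, 113, 162, 161, 163, 162, 162, 133, 65, 59, 63, 61, 66, 161, 110, 45, 51, 189, 189]
226 [188, 191, 52, 50, 50, 43, 106, 56, 60, 62, 59, 61, 122, 136, 101, 81, 82, 80, 102, 106, 63, 46, 48, 51, 99]
234 [192, 165, 51, 48, 36, 39, 107, 140, 181, 189, 189, 109, 107, 103, 108, 97, 79, 78, 100, 108, 34, 34, 50, 50, 68]
```

The coupler stands in the tray, with its dimple at about (256,186) between the tray walls. Next I turn and go over the lowered bar.

```bash
python3 -m pendant '{"grip":[-0.4,-0.4,-0.4,-0.4,-0.4,-0.4,-0.4,-0.4,-0.4],"linear":[[-6,35,0],[-6,35,0],[-6,35,0],[-6,35,0],[-6,35,0],[-6,36,0],[-6,36,0],[-6,36,-6],[0,0,0]],"angular":[[0,0,0],[0,0,0],[0,0,0],[0,0,0],[0,0,0],[0,0,0],[0,0,0],[0,0,0],[0,0,0]]}' | head -2
python3 -m pendant '{"grip":[-0.4,-0.4,-0.4,-0.4,-0.4,-0.4,-0.4,-0.4,-0.4,-0.4,-0.4,-0.4],"linear":[[0,0,0],[0,0,0],[0,0,0],[0,0,0],[0,0,0],[0,0,0],[0,0,0],[0,0,0],[0,0,0],[0,0,0],[0,0,0],[0,0,0]],"angular":[[0,0,-0.121],[0,0,-0.121],[0,0,-0.121],[0,0,-0.121],[0,0,-0.121],[0,0,-0.121],[0,0,-0.121],[0,0,-0.121],[0,0,-0.121],[0,0,-0.121],[0,0,-0.121],[0,0,-0.121]]}' | head -2
python3 -m pendant '{"grip":[-0.4,-0.4,-0.4,-0.4],"linear":[[0,0,0],[0,0,0],[0,0,0],[0,0,0]],"angular":[[0,0,-0.121],[0,0,0],[0,0,0],[0,0,0]]}' | head -2
python3 to.py 0 1.606 460 14.5 67; python3 wr.py w13;python3 - <<'E'
from h import *
o=dict(np.load("w13.npz"));W=cam('wrist',o)
A=[np.array([460-y*.033,14.5+y,86.]) for y in(-66,0,66)]
print([proj(W,a).round() for a in A])
g=cv2.cvtColor(cv2.imread("pics/w13.png"),6).astype(int)
o3=dict(np.load("w3.npz"));W3=cam('wrist',o3);g3=cv2.cvtColor(cv2.imread("pics/w3.png"),6).astype(int)
print("w3 bar pred",[proj(W3,a).round(1) for a in A],"col60",list(enumerate(g3[180:202,60],180)))
print("w3 onz",onz(W3,(60,191),86).round(1))
p=proj(W,A[2]);r=int(p[1]);
for rr in (r-40,r-20,r,r+20,r+40):print(rr,g[rr,int(p[0])-30:int(p[0])+30:2].tolist())
E
```

```text
t: 35.38
ee_pos: [453.2, 10.4, 213.4]
t: 36.38
ee_pos: [454.2, 15.2, 213.0]
t: 36.72
ee_pos: [454.8, 15.0, 214.1]
t 36.7167 q [ 0.01  0.18  2.   -0.    0.96 -0.03] pos [454.8  15.  214.1] | rot [-0.0022  0.0001 -0.0029] | then lin [ -0.7   5.2 147.1] | lin in now-frame [ -0.7   5.5 147.1]
36.7167 [454.8  15.  214.1] [[-0.032, 0.999, -0.002], [0.999, 0.032, -0.0], [-0.0, -0.002, -1.0]]
[array([258., 238.]), array([258., 184.]), array([258., 122.])]
w3 bar pred [array([ 96.7, 191.7]), array([ 47.7, 191.7]), array([ -1.2, 191.7])] col60 [(180, np.int64(103)), (181, np.int64(105)), (182, np.int64(177)), (183, np.int64(187)), (184, np.int64(214)), (185, np.int64(220)), (186, np.int64(219)), (187, np.int64(219)), (188, np.int64(120)), (189, np.int64(109)), (190, np.int64(124)), (191, np.int64(129)), (192, np.int64(132)), (193, np.int64(129)), (194, np.int64(123)), (195, np.int64(175)), (196, np.int64(206)), (197, np.int64(213)), (198, np.int64(217)), (199, np.int64(216)), (200, np.int64(220)), (201, np.int64(222))]
w3 onz [461.5  -2.2  86. ]
82 [206, 204, 205, 205, 199, 200, 207, 206, 206, 202, 200, 195, 208, 209, 203, 197, 200, 196, 197, 198, 207, 211, 203, 201, 205, 199, 193, 197, 196, 202]
102 [112, 107, 109, 114, 115, 117, 118, 115, 121, 119, 117, 119, 118, 122, 116, 116, 115, 115, 118, 119, 119, 117, 119, 117, 120, 121, 205, 204, 202, 202]
122 [113, 119, 116, 116, 122, 119, 116, 120, 118, 120, 117, 116, 117, 116, 70, 69, 74, 70, 74, 72, 77, 76, 77, 76, 73, 77, 79, 77, 92, 121]
142 [115, 114, 112, 118, 120, 118, 113, 114, 112, 116, 115, 117, 107, 88, 64, 68, 76, 73, 69, 115, 117, 119, 119, 117, 117, 199, 200, 174, 97, 96]
162 [89, 90, 92, 90, 88, 83, 89, 89, 93, 89, 96, 97, 89, 89, 62, 69, 77, 70, 73, 116, 117, 119, 116, 115, 113, 123, 122, 92, 91, 92]
```

```bash
python3 -m pendant '{"grip":[-0.45,-0.45,-0.45,-0.45,-0.45,-0.45,-0.45,-0.45,-0.45],"linear":[[0,7.3,0],[0,0,30],[0,0,35],[0,0,30],[0,0,25],[0,0,15],[0,0,10],[0,0,0],[0,0,0]],"angular":[[-0.002,0,-0.003],[0,0,0],[0,0,0],[0,0,0],[0,0,0],[0,0,0],[0,0,0],[0,0,0],[0,0,0]]}'
python3 -m pendant '{"grip":[-1,-1,-1,-1,-1],"linear":[[0,0,0],[0,0,0],[0,0,0],[0,0,0],[0,0,0]],"angular":[[0,0,0],[0,0,0],[0,0,0],[0,0,0],[0,0,0]]}'
```

```text
t: 37.52
ee_pos: [463.3, 15.1, 70.1]
orientation: [2.178, 2.262, 0.002]
ft_force: [0.5, 0.2, 0.8]
width: 24.4
grasp_force: 0.0
t: 37.93
ee_pos: [460.1, 15.0, 70.7]
orientation: [-2.177, -2.262, 0.004]
ft_force: [-9.1, -1.7, 6.3]
width: 9.2
grasp_force: 30.0
```

```bash
python3 -m pendant '{"grip":[-1,-1,-1,-1,-1],"linear":[[0,0,-12],[0,1.5,-12],[0,4.8,-11],[0,5.6,-11],[0,0,0]],"angular":[[0,0,0],[0,0,0],[0,0,0],[0,0,0],[0,0,0]]}'
python3 -m pendant '{"grip":[-1,-1,-1,-1,-1,-1,-1],"linear":[[0,6.6,-10.3],[0,7.4,-9.7],[0,8.3,-8.9],[0,8.9,-8.3],[0,9.7,-7.3],[0,10.3,-6.7],[0,0,0]],"angular":[[0,0,0],[0,0,0],[0,0,0],[0,0,0],[0,0,0],[0,0,0],[0,0,0]]}'
```

```text
t: 38.35
ee_pos: [477.4, 15.5, 119.0]
orientation: [2.174, 2.26, 0.008]
ft_force: [1.8, -1.2, -0.9]
width: 9.1
grasp_force: 30.0
t: 38.93
ee_pos: [525.9, 17.2, 169.2]
orientation: [2.177, 2.263, 0.001]
ft_force: [-7.2, -1.9, 14.2]
width: 9.2
grasp_force: 30.0
```

```bash
python3 -m pendant '{"grip":[-0.5,-0.5,-0.5,-0.5,-0.5,-0.5,-0.5,-0.5,-0.5,-0.5,-0.5,-0.5],"linear":[[0,0,0],[0,0,0],[0,0,0],[0,11,-6],[0,12,-4],[0,12,-3],[0,12,-2],[0,12,-1],[0,12,0],[0,12,0],[0,12,1],[0,0,0]],"angular":[[0,0,0],[0,0,0],[0,0,0],[0,0,0],[0,0,0],[0,0,0],[0,0,0],[0,0,0],[0,0,0],[0,0,0],[0,0,0],[0,0,0]]}'
python3 -m pendant '{"grip":[-0.5,-0.5,-0.5,-0.5],"linear":[[0,8,2],[0,8,2],[0,0,0],[0,0,0]],"angular":[[0,0,0],[0,0,0],[0,0,0],[0,0,0]]}'
```

```text
t: 39.93
ee_pos: [622.2, 21.3, 182.3]
orientation: [2.177, 2.262, 0.003]
ft_force: [-0.7, 0.5, 0.3]
width: 21.8
grasp_force: 0.0
t: 40.27
ee_pos: [636.7, 21.9, 178.3]
orientation: [2.177, 2.263, 0.002]
ft_force: [0.4, 0.3, 0.9]
width: 22.1
grasp_force: 0.0
```

```bash
for i in 1 2 3; do python3 -m pendant '{"grip":[-0.5,-0.5,-0.5],"linear":[[0,5,1],[0,0,0],[0,0,0]],"angular":[[0,0,0],[0,0,0],[0,0,0]]}' | grep -E "ee_pos|ft"; done
```

```text
ee_pos: [641.8, 22.0, 177.6]
ft_force: [-0.4, -0.7, 0.6]
ee_pos: [647.0, 22.2, 176.7]
ft_force: [0.3, 0.0, 0.7]
ee_pos: [651.8, 22.4, 175.6]
ft_force: [-1.4, 0.3, -0.4]
```

```bash
for i in 1 2; do python3 -m pendant '{"grip":[-0.5,-0.5,-0.5],"linear":[[0,4,0.5],[0,0,0],[0,0,0]],"angular":[[0,0,0],[0,0,0],[0,0,0]]}' | grep -E "ee_pos|ft"; done
python3 wr.py w14;python3 - <<'E'
from h import *
o=dict(np.load("w14.npz"));W=cam('wrist',o)
A=[np.array([646-y*.033,20+y,193.5]) for y in(0,60)]+[np.array([629-y*.033,20+y,198.5]) for y in(0,60)]
print([proj(W,a).round(1) for a in A])
g=cv2.cvtColor(cv2.imread("pics/w14.png"),6).astype(int)
for r in (60,80,100,110,120,140):print(r,g[r,200:320:3].tolist())
E
```

```text
ee_pos: [652.2, 22.4, 174.9]
ft_force: [-14.9, -1.5, 9.0]
ee_pos: [652.5, 22.4, 174.3]
ft_force: [-27.1, -1.1, 18.9]
41.5167 [652.5  22.4 174.3] [[-0.039, 0.999, -0.014], [0.999, 0.039, -0.001], [-0.0, -0.014, -1.0]]
[array([240., 250.]), array([238.9, 146.5]), array([209.4, 253.1]), array([204.5, 146.4])]
60 [200, 205, 197, 203, 207, 199, 205, 193, 198, 204, 204, 199, 208, 208, 201, 198, 207, 205, 206, 210, 200, 192, 203, 202, 203, 200, 203, 198, 193, 199, 199, 199, 198, 199, 198, 194, 192, 195, 200, 193]
80 [200, 205, 200, 201, 203, 196, 202, 197, 198, 202, 197, 199, 210, 200, 204, 200, 198, 198, 199, 199, 200, 206, 206, 203, 200, 197, 197, 197, 194, 199, 200, 202, 199, 196, 204, 192, 193, 206, 200, 189]
100 [119, 112, 83, 82, 82, 104, 104, 103, 108, 91, 93, 94, 93, 95, 97, 101, 95, 97, 97, 98, 97, 97, 98, 96, 97, 100, 97, 97, 98, 97, 97, 94, 104, 105, 105, 114, 113, 110, 122, 123]
110 [192, 168, 159, 131, 130, 129, 111, 129, 131, 132, 134, 132, 133, 132, 132, 134, 133, 132, 133, 131, 132, 130, 133, 132, 132, 133, 133, 134, 134, 132, 136, 134, 135, 133, 135, 135, 136, 132, 135, 162]
120 [164, 165, 139, 145, 142, 147, 131, 97, 100, 104, 103, 134, 131, 131, 129, 128, 130, 131, 132, 132, 131, 133, 130, 132, 129, 129, 130, 132, 130, 131, 132, 132, 132, 131, 134, 134, 215, 209, 213, 214]
140 [120, 170, 138, 147, 144, 145, 141, 85, 99, 101, 103, 95, 61, 72, 72, 68, 65, 64, 135, 134, 133, 135, 134, 132, 132, 132, 131, 132, 131, 134, 131, 131, 134, 132, 132, 133, 213, 213, 213, 213]
```

Firm stop at bar x≈646, exactly the shut lean. Now I centre the fingers, lift away and check.

```bash
python3 -m pendant '{"grip":[-0.5,-0.5,-0.5,-0.5,-0.5,-0.5,-0.5,-0.5,-0.5,-0.5],"linear":[[0,-10,0],[0,0,0],[0,-3,0],[0,0,0],[0,0,-15],[0,0,-25],[0,0,-35],[0,0,-35],[0,0,-35],[0,0,0]],"angular":[[0,0,0],[0,0,0],[0,0,0],[0,0,0],[0,0,0],[0,0,0],[0,0,0],[0,0,0],[0,0,0],[0,0,0]]}'
python3 -m pendant '{"grip":[0,0,0,0,0,0,0,0,0,0],"linear":[[0,-30,0],[0,-35,0],[0,-35,0],[0,-35,0],[0,-35,0],[0,-35,0],[0,0,0],[0,0,0],[0,0,0],[0,0,0]],"angular":[[0,0,0],[0,0,0],[0,0,0],[0,0,0],[0,0,0],[0,0,0],[0,0,0],[0,0,0],[0,0,0],[0,0,0]]}'
python3 - <<'E'
from h import *
T=cam('top');S=cam('side');a=ctrl.get_image('top')[:,:,::-1];b=ctrl.get_image('side')[:,:,::-1]
cv2.imwrite("pics/topF.png",a);cv2.imwrite("pics/sideF.png",b)
t0=cv2.imread("pics/top0.png");s0=cv2.imread("pics/side0.png")
for n,i,j in(("top",t0,a),("side",s0,b)):
    d=(cv2.absdiff(i,np.ascontiguousarray(j)).max(2)>45).astype(np.uint8);k,l,st,ce=cv2.connectedComponentsWithStats(cv2.morphologyEx(d,cv2.MORPH_CLOSE,np.ones((3,3))))
    for q in range(1,k):
        if st[q,4]>12:print(n,st[q],ce[q].round())
for nm,C,im in(("top",T,a),("side",S,b)):
    g=cv2.cvtColor(np.ascontiguousarray(im),6).astype(int)
    for th in(20,12.5):
        t=np.radians(th);X=np.array([598+140*np.sin(t)-1.5,20+45,62+140*np.cos(t)]);p=proj(C,X);print(nm,th,p.round(1), g[int(p[1])-6:int(p[1])+7,int(round(p[0]))].tolist() if nm=="top" else g[int(round(p[1])),int(p[0])-8:int(p[0])+9].tolist())
E
```

```text
t: 42.4
ee_pos: [650.6, 22.4, 328.0]
orientation: [2.171, 2.256, 0.017]
ft_force: [0.5, -0.2, 0.4]
width: 22.4
grasp_force: 0.0
t: 43.23
ee_pos: [443.3, 14.4, 319.6]
orientation: [2.176, 2.262, 0.004]
ft_force: [-0.1, 0.8, -0.5]
width: 44.0
grasp_force: 0.0
top [231 165  59  23 770] [260. 175.]
top [357 195  10   9  72] [362. 199.]
top [  219   210   271   174 16105] [321. 321.]
top [153 226  17  12 155] [161. 231.]
top [223 239   3  12  17] [224. 244.]
top [373 246  12  13 125] [378. 252.]
top [494 340  18  33 255] [505. 352.]
side [  13    0   76  173 2694] [ 56. 106.]
side [  53    0  172  143 6615] [158.  49.]
side [ 0 86  7 10 36] [ 3. 90.]
side [   0   94   45   66 1103] [ 18. 126.]
side [212 146  10   5  42] [216. 148.]
side [  0 152  26  44 882] [ 11. 174.]
side [256 154  19  59 614] [265. 179.]
side [ 64 183  31  29 550] [ 79. 194.]
side [    0   196   228   188 16321] [ 76. 297.]
side [ 23 231  24  23 152] [ 30. 244.]
side [ 56 244  16   8  44] [ 65. 248.]
side [249 278  12  23 198] [254. 288.]
side [188 296  16  26 310] [196. 308.]
top 20 [242.4 168.8] [153, 153, 152, 152, 152, 92, 83, 88, 69, 124, 152, 152, 107]
top 12.5 [242.4 175.5] [88, 69, 124, 152, 152, 107, 124, 124, 65, 99, 114, 109, 109]
side 20 [267.5 159.4] [178, 177, 172, 154, 123, 94, 86, 95, 108, 126, 141, 128, 101, 83, 78, 79, 81]
side 12.5 [261.6 158.4] [181, 180, 180, 180, 180, 179, 179, 178, 175, 166, 141, 108, 91, 97, 111, 131, 146]
```

```bash
python3 -c "
from workcell import ctrl
print(ctrl.close_job())"
```

```text
the job is handed in; nothing more can be done
None
```

I've handed the job in: the flap was pulled fully down, the 26 mm coupler went through the bore into the box, the 34 mm one stands in the reject tray, and the flap is pushed shut to its stop, with nothing else on the bench seen to have moved; I confirmed the drop only by the empty grip and nothing left standing in the bore, as the box inside was not imaged.

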